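Draw the empty reel off the wire stand

ROBOT

A 6-joint arm with a two-finger parallel gripper is mounted at the origin on the work surface. World frame = base frame: x ahead of the robot, y to its left, z up, the work surface at z = 0. Lengths are in m, angles in degrees, forces in N, time in s.
With the tool pointing down it reaches from about 0.35 to 0.775 m from the base axis. Payload 5.5 kg.
Tool frame: the origin (TCP) lies between the finger pads; the fingertips stand nose_length ahead of it and the grasp point (between the pads) lies 11 mm behind it (nose_length is the distance from the TCP to the fingertips, in m); z points along the fingers, y is the direction in which the jaws open and shut (so a half turn about z gives the same grasp; the last joint's range is limited). The gripper opens to 85 mm and grips with 20 to 120 N. Pads are 22 mm wide; open, the fingers measure 114 mm over their backs; the gripper's body (76 mm by 85 mm) begins 54 mm behind the grasp point. The pads swing forward as they close: fully open they stand 13 mm farther back than shut.
Start: joints at [-77.441, 17.945, 2.641, 74.691, 0, 82.002], TCP at [0.202, -0.538, 0.239] pointing down, gripper open.
Joint ranges: [-158.12, 158.12], [-49.38, 96.58], [-58.88, 72.47], [-126.05, 133.96], [-84.25, 85.87], [-180, 180]. Speed limits (degrees/s): [147.25, 147.25, 180, 180, 180, 180].

INTERFACE

Orientations are given as a 3x3 rotation matrix whose columns are the frame's x, y, z axes.
In Python, from cell import get_obs, camera, calibration, hand_in, nose_length gives the robot as it stands.
- The arm moves only by the tool arm_command, never from a script. Its argument "deltas" is a list of rows, each a list of 3 entries, a list of its own where there are three numbers: the shift along the world's x, y, z in mm, then the turn, a rotation vector about the world's x, y, z in rad, then the gripper command: -1 is fully open, 1 is shut, values between are in proportion. A call has exactly 8 rows; each row shifts and turns the commanded pose from where the row before left it; what a row does not reach is not made up. A row lasts 1/10 s, in which the tool goes at most 50 mm and 8.59 degrees, less where a joint would pass 70% of its speed; a pose out of reach is approached as far as the arm can. A call with a gripper value outside its range is refused whole. The fingers move at their own pace and stop on an object; "newtons" is the grip in N (left out, the last holds). Time passes only in rows, so rows that do not move let the fingers close, or fill a call up. It gives the time, the measured TCP pose, the force and the opening at its end, in the units of the state.
- get_obs(): the state, without advancing time (a new reading comes with each control period).
- camera(name): name is "scene" or "top"; returns (picture, depth): 384x512x3 uint8, red, green, blue; 384x512 float32, m along the optical axis (not along the pixel's ray), 0 where there is no reading.
- calibration(name): a dict with "fx", "fy", "cx", "cy" (pixels), "world_to_cam" (4x4, takes a point from world to camera coordinates). Camera axes: x right, y down, z forward; pixel columns grow to the right and rows downward; lengths in m; the calibration is good to about 2 mm. A picture is of the moment at which its call begins. calibration takes no time and is no camera call.
- hand_in(): hands the job in, once; it reports no verdict.
The state is a dict: "clock": time; "joint_positions": joint angles; "dq": joint speeds; "effort": joint torques, N m; "position": TCP position; "eef_rot": TCP orientation; "force": force on the tool from outside, world axes, zero at the start; "ft_torque": the same for the moment, N m; "gripper_width": finger opening in m.
Only numpy, scipy, OpenCV 4.12 (cv2) and the standard library are available. Lean on these libraries where they do the work, as an engineer would, in place of code of your own. Each camera call takes 0.05 s, during which the arm holds its last target.

TASK

Take the empty reel off the upper spindle of the goldsmith's wire stand: draw it along to the open end and ease it over the retaining collar there by feel, never forcing it against the spindle or collar, because the spindle is only hand-tight in its clamp. Then lay the reel gently in the empty place of the wooden rack, between the other two reels, and leave those reels and the hammer where they are.

Things in the scene. Friction and masses are not known exactly. Their poses are not given: they have to be found in the camera images.
- stand: Cast-iron wire stand screwed to the bench, foot 130 (x) x 220 mm (y), post 20 mm diameter up to z = 174 mm. Origin: foot of the post's axis on the bench; z up. Towards +y, about 150 mm up, the upper spindle with the empty reel; towards -y, 100 mm up, a fixed spindle with a full reel of copper wire (56 mm diameter), which stays. Lower boss and spindle reach x +-16 mm.
- clamp (a point): Point on the post's axis, stand z = 150 mm, stand's axes. The clamp boss (32 mm wide, 30 high, out to y = 18) sits here, up to 1 mm higher or lower, holding the upper spindle, which runs towards +y. It is set by hand, the setting not told: turned on the post up to 0.06 rad either way, tilted about this point up to 0.085 rad, open end up or down. Only hand-tight: a push of 20 N is too much.
- spindle_end (a point): Where the upper spindle's open end would be if set true and level: stand x 0, y 190, z 150 mm. The real end may lie 12 mm to either side and 17 mm higher or lower. Spindle: rigid smooth straight rod, 14 mm diameter; its last 8 mm (y = 182 to 190 mm) is a concentric round retaining collar, 26.4 mm diameter, which only just passes the reel's bore.
- reel: The empty reel to take off: bare aluminium, 0.1 to 0.15 kg, 30 mm wide, two flanges 56 mm diameter, 10 mm thick, core 40 mm. Flanges bored 34 mm; between them a web 5 mm thick with the 28 mm bore (edges eased). Hangs on the rod by the top of the bore, about 38 mm from the post: play all round if centred 7 mm on the rod, 0.8 mm on the collar. Origin: its centre; y along its axis to the open end.
- rack: Wooden rack fixed to the bench, foot 96 x 210 x 12 mm; on it a rail 44 mm wide (x), 192 mm long (y) with a vee trough along y: bottom z = 45 mm, sides at 40 degrees, edges z = 63.5 mm. Cross pieces 18 mm thick, up to z = 70 mm, leave three places 38 mm long, centres y = -56, 0 (empty), 56 mm. Origin: centre of the foot's underside.
- empty_place (a point): Middle of the rack's empty place, where the centre of a seated reel lies: 81.6 mm above the bench, rack x 0, y 0; rack's axes (y along the trough, as the reel's axis must lie, either way round).
- reel_a: Another bare aluminium reel, same size, in the rack's place at y = -56 mm. Origin at its centre. Stays put.
- reel_b: Another bare aluminium reel, same size, in the rack's place at y = +56 mm. Origin at its centre. Stays put.
- hammer: Small hammer with a wooden handle, about 230 mm long, 30 mm high, lying on the bench. Origin on the bench near the middle of the handle. Stays put.

How it is judged:
By the outcome, as a careful person would: the job done as asked, in the order asked, and still so for the second after the job is handed in, with the robot touching nothing.
It also fails if it takes over 72 s, if anything falls off the work surface, if the arm or the gripper's body presses on something with over 40 N, if the wrist force passes 120 N, or if a joint passes its speed limit or range.

## Working session

There is one attempt and no reset: what is moved stays moved. The work goes in short steps, Python scripts to look and compute and a tool call to move; the robot and the scene stay as the last step left them, time stands still between calls to the robot, and variables do not carry over. Pictures are saved under pics/ and viewed, and the job is handed in when it is done.

Besides the shell and the picture viewer there is one more tool, called as name([rows], argument=value, ...), one row to a line, values as JSON. arm_command: Moves the arm, as the interface text tells. Its arguments: {"type":"object","properties":{"deltas":{"type":"array"},"newtons":{"type":"number"}},"required":["deltas"]}

```bash
ls; mkdir -p pics; python3 - <<'E'
from cell import *
import cv2,numpy as np
o=get_obs();print(o);print(nose_length if not callable(nose_length) else nose_length())
for n in("scene","top"):
    p,d=camera(n);cv2.imwrite(f"pics/{n}0.png",p[:,:,::-1]);np.savez(f"{n}0.npz",p=p,d=d);c=calibration(n);print(n,c)
E
```

```text
pics
{'clock': 0.0, 'joint_positions': array([-7.74406249e+01,  1.79915756e+01,  2.57606021e+00,  7.46911246e+01,
       -3.48984049e-04,  8.20019107e+01]), 'dq': array([ 0.06927308, -0.04202544,  0.00085806, -0.047147  , -0.03762062,
       -0.01987874]), 'effort': array([ 5.28053406e-04, -4.80629754e+01,  2.98534548e+01,  1.91895867e-02,
       -1.47232809e-04,  1.76830974e-05]), 'position': array([ 0.2017908 , -0.537886  ,  0.23839468]), 'eef_rot': array([[ 9.36320530e-01,  3.51146260e-01, -4.10669365e-04],
       [ 3.51146409e-01, -9.36318805e-01,  1.81535706e-03],
       [ 2.52938393e-04, -1.84396115e-03, -9.99998268e-01]]), 'force': array([ 0.03058575,  0.02814136, -0.50630849]), 'ft_torque': array([-0.00778974,  0.05121095, -0.01004053]), 'gripper_width': 0.08535310640886674}
0.008
scene {'fx': 404.8361280504762, 'fy': 404.8361280504762, 'cx': 259.51043678722334, 'cy': 194.5816300726299, 'world_to_cam': array([[-0.38367456,  0.92346037,  0.00384428,  0.22440741],
       [ 0.74022021,  0.31002656, -0.5966218 , -0.40118605],
       [-0.55214842, -0.22606299, -0.80251333,  1.30240952],
       [ 0.        ,  0.        ,  0.        ,  1.        ]])}
top {'fx': 392.83326807747045, 'fy': 392.83326807747045, 'cx': 262.28775535379754, 'cy': 196.76399208196798, 'world_to_cam': array([[-0.01278905, -0.99962171, -0.02434904,  0.0476378 ],
       [-0.98352838,  0.01696656, -0.17995575,  0.61763783],
       [ 0.18030079,  0.02164651, -0.9833733 ,  0.7814579 ],
       [ 0.        ,  0.        ,  0.        ,  1.        ]])}
```

View pics/scene0.png

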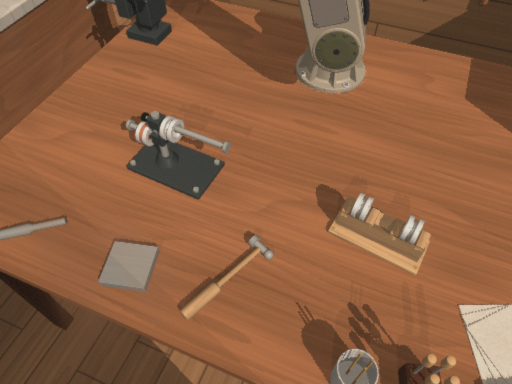

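View pics/top0.png

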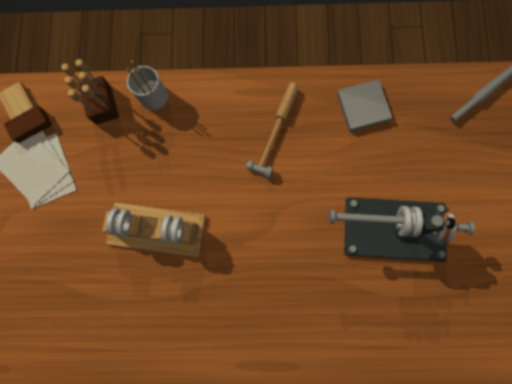

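```bash
cat > h.py <<'E'
import numpy as np,cv2
from cell import *
def cloud(n,d):
    c=calibration(n);v,u=np.mgrid[0:384,0:512]
    P=np.stack([(u-c['cx'])/c['fx']*d,(v-c['cy'])/c['fy']*d,d],-1)
    T=c['world_to_cam'];W=(P-T[:3,3])@T[:3,:3]
    W[d==0]=np.nan
    return W
def proj(n,X):
    c=calibration(n);T=c['world_to_cam'];p=np.atleast_2d(X)@T[:3,:3].T+T[:3,3]
    return np.stack([p[:,0]/p[:,2]*c['fx']+c['cx'],p[:,1]/p[:,2]*c['fy']+c['cy']],-1)
E
python3 - <<'E'
from h import *
for n,bs in (("scene",[(110,95,240,205),(320,180,440,280)]),("top",[(320,180,480,280),(90,190,220,270)])):
    z=np.load(n+"0.npz");W=cloud(n,z['d'])
    for i,(a,b,c,d) in enumerate(bs):
        k=5 if c-a>140 else 6
        cv2.imwrite(f"pics/{n}z{i}.png",cv2.resize(z['p'][b:d,a:c,::-1],None,fx=k,fy=k,interpolation=cv2.INTER_CUBIC)[:600])
    print(n,"bench z",np.nanmedian(W[...,2]), (z['d']==0).mean())
    for (a,b,c,d) in bs:
        w=W[b:d,a:c].reshape(-1,3)
        for lo,hi in((.005,.03),(.04,.075),(.07,.12),(.12,.2)):
            m=(w[:,2]>lo)&(w[:,2]<hi)
            if m.sum()>3: print(lo,m.sum(),w[m].min(0).round(3),w[m].max(0).round(3))
E
```

```text
scene bench z 0.0005746216867292243 0.0040283203125
0.005 3025 [ 0.25  -0.533  0.005] [ 0.656 -0.137  0.03 ]
0.04 97 [ 0.539 -0.305  0.04 ] [ 0.565 -0.26   0.075]
0.07 542 [ 0.528 -0.371  0.07 ] [ 0.575 -0.219  0.12 ]
0.12 1200 [ 0.524 -0.332  0.12 ] [ 0.581 -0.085  0.177]
0.005 1633 [0.408 0.171 0.005] [0.621 0.409 0.03 ]
0.04 1684 [0.523 0.183 0.04 ] [0.595 0.379 0.075]
0.07 1071 [0.523 0.188 0.07 ] [0.597 0.375 0.113]
top bench z 9.949007495838112e-05 0.0041351318359375
0.005 4222 [ 0.479 -0.396  0.005] [ 0.659 -0.119  0.03 ]
0.07 509 [ 0.518 -0.374  0.073] [ 0.574 -0.268  0.12 ]
0.12 1774 [ 0.523 -0.335  0.12 ] [ 0.58  -0.087  0.177]
0.005 1958 [0.494 0.137 0.005] [0.648 0.428 0.029]
0.04 1243 [0.523 0.18  0.04 ] [0.594 0.377 0.075]
0.07 1200 [0.521 0.185 0.07 ] [0.595 0.372 0.113]
```

View pics/scenez0.png

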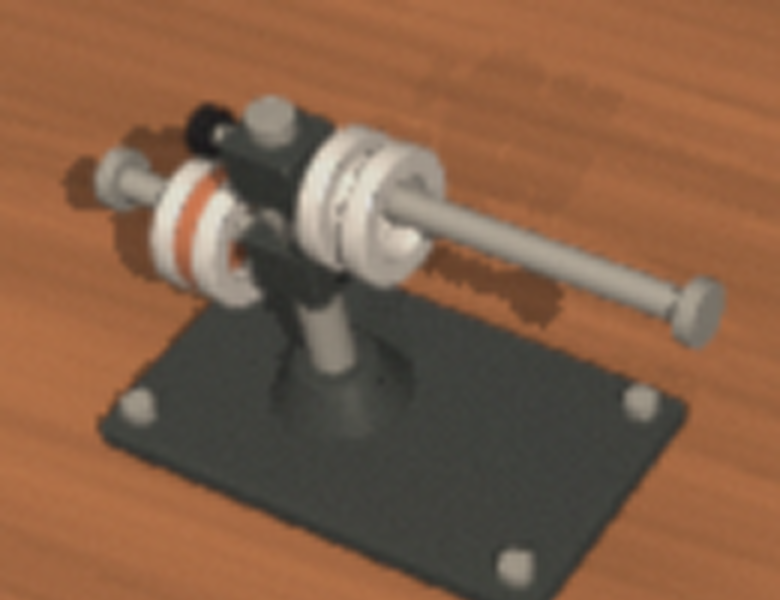

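View pics/topz0.png

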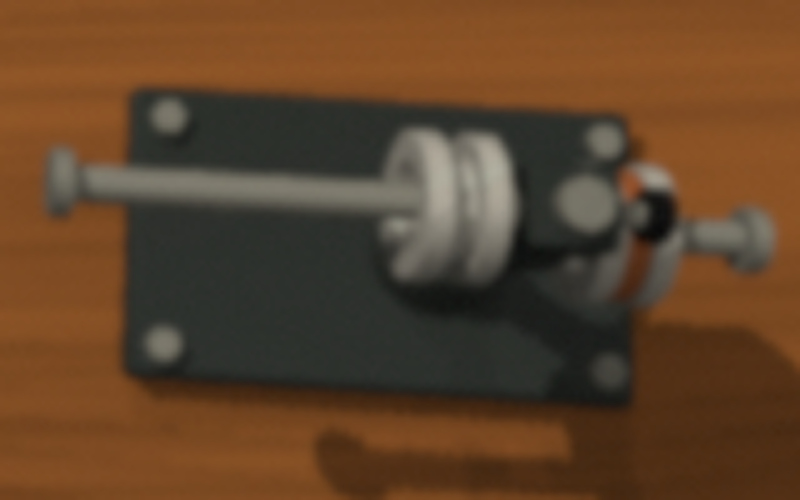

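View pics/topz1.png

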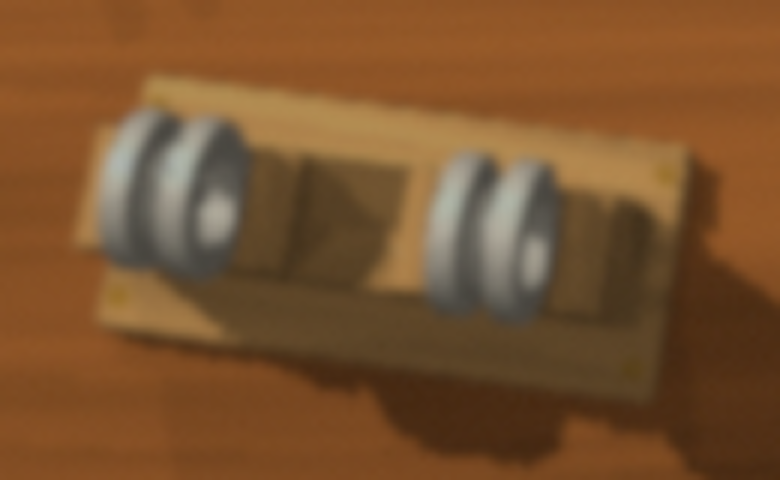

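```bash
cat > fit.py <<'E'
from h import *
from scipy.optimize import least_squares
def rodfit(pts,r):
    # axis: x=a+b*y, z=c+d*y (y rel to ym)
    ym=pts[:,1].mean()
    def f(p):
        dirv=np.array([p[1],1,p[3]]);dirv/=np.linalg.norm(dirv)
        q=pts-np.array([p[0],ym,p[2]]);q=q-np.outer(q@dirv,dirv)
        return np.linalg.norm(q,axis=1)-r
    s=least_squares(f,[pts[:,0].mean(),0,pts[:,2].max()-r,0],loss='soft_l1',f_scale=.001)
    return s.x,ym,np.abs(s.fun).mean()
E
python3 - <<'E'
from fit import *
A=[]
for n in("scene","top"):
    W=cloud(n,np.load(n+"0.npz")['d']).reshape(-1,3)
    # foot
    m=(W[:,2]>.12)&(W[:,2]<.2)&(W[:,1]>-.195)&(W[:,1]<-.105)&(abs(W[:,0]-.55)<.04)
    p,ym,e=rodfit(W[m],.007);A.append(W[m])
    print(n,"rod",m.sum(),p.round(4),ym,e)
    for y in (-.3,-.25,-.2,-.15,-.1,-.09):print(y,p[0]+p[1]*(y-ym),p[2]+p[3]*(y-ym))
    m=(W[:,2]>.12)&(W[:,1]>-.105)&(W[:,1]<-.05)&(abs(W[:,0]-.55)<.04)
    w=W[m];print("collar",w.min(0),w.max(0)); 
    h=w[:,1];print(np.sort(h)[-12:].round(4))
    # foot of stand
    m=(W[:,2]>.005)&(W[:,2]<.02)&(abs(W[:,0]-.55)<.12)&(W[:,1]<-.06)&(W[:,1]>-.45)
    r=cv2.minAreaRect((W[m][:,:2]*1000).astype(np.float32));print("foot",r,np.median(W[m][:,2]))
    m=(W[:,2]>.16)&(W[:,1]<-.26)&(W[:,1]>-.38)&(abs(W[:,0]-.55)<.04)
    t=W[m];m2=t[:,2]>.170;print("posttop",m2.sum(),t[m2].mean(0),t[m2].min(0),t[m2].max(0))
    m=(W[:,2]>.07)&(W[:,1]<-.2)&(W[:,1]>-.275)&(abs(W[:,0]-.55)<.04)
    w=W[m];print("reel",w.min(0),w.max(0))
p,ym,e=rodfit(np.vstack(A),.007);print(p,ym,e)
E
```

```text
scene rod 229 [0.5576 0.0663 0.153  0.0116] -0.14938951665128056 0.0008777645592362521
-0.3 0.5475596275273819 0.15128358737903747
-0.25 0.5508768590146554 0.15186189568044645
-0.2 0.554194090501929 0.15244020398185545
-0.15 0.5575113219892026 0.15301851228326446
-0.1 0.5608285534764762 0.15359682058467347
-0.09 0.5614919997739309 0.15371248224495526
collar [ 0.55036534 -0.10460929  0.14307416] [ 0.57565461 -0.0847495   0.16850679]
[-0.0859 -0.0858 -0.0858 -0.0857 -0.0857 -0.0856 -0.0856 -0.0854 -0.0851
 -0.0851 -0.085  -0.0847]
foot ((572.281494140625, -242.9525604248047), (333.4661865234375, 173.00477600097656), 88.26433563232422) 0.016298030592450254
posttop 51 [ 0.54959911 -0.27424647  0.17420427] [ 0.53706372 -0.2849102   0.17029653] [ 0.55852011 -0.26550731  0.17676237]
reel [ 0.52374277 -0.27499278  0.07015058] [ 0.58113278 -0.20002781  0.17676237]
top rod 373 [0.5582 0.0665 0.1527 0.0206] -0.15024520500037303 0.0008176645020077823
-0.3 0.5482335634301846 0.1495742769062814
-0.25 0.5515606502859746 0.15060514509420034
-0.2 0.5548877371417645 0.1516360132821193
-0.15 0.5582148239975545 0.15266688147003826
-0.1 0.5615419108533445 0.1536977496579572
-0.09 0.5622073282245025 0.153903923295541
collar [ 0.55010747 -0.10499373  0.14403202] [ 0.57468079 -0.08712019  0.1677445 ]
[-0.0881 -0.088  -0.088  -0.088  -0.0879 -0.0879 -0.0878 -0.0877 -0.0877
 -0.0876 -0.0871 -0.0871]
foot ((572.7383422851562, -243.99710083007812), (256.7388000488281, 235.64425659179688), 76.94708251953125) 0.01585422477395606
posttop 100 [ 0.54887102 -0.27686002  0.17360836] [ 0.53989097 -0.28827013  0.17010674] [ 0.55842982 -0.26722919  0.17732517]
reel [ 0.52327906 -0.27486811  0.10951297] [ 0.57991327 -0.2004304   0.17625489]
[0.55796942 0.06552967 0.15275395 0.0172414 ] -0.14991970228950563 0.0008705167042635847
```

```bash
cat > rk.py <<'E'
from fit import *
A=[];B=[];C=[];R=[]
for n in("scene","top"):
    W=cloud(n,np.load(n+"0.npz")['d']).reshape(-1,3)
    W=W[(abs(W[:,0]-.56)<.1)&(abs(W[:,1]-.28)<.15)]
    hi=W[W[:,2]>.076]
    for nm,s,L in(("y-",hi[:,1]<.28,A),("y+",hi[:,1]>=.28,B)):
        p=hi[s];L.append(p);print(n,nm,len(p),p.mean(0).round(4),p.min(0).round(4),p.max(0).round(4))
    m=(W[:,2]>.066)&(W[:,2]<.073);C.append(W[m]);print("cross",m.sum(),np.median(W[m][:,2]))
    m=(W[:,2]>.058)&(W[:,2]<.073);R.append(W[m])
    m=(W[:,2]>.008)&(W[:,2]<.016);print("foot",m.sum(),cv2.minAreaRect((W[m][:,:2]*1000).astype(np.float32)))
    m=(W[:,2]>.04)&(W[:,2]<.073);print("rail",cv2.minAreaRect((W[m][:,:2]*1000).astype(np.float32)))
    # reel fits
    for nm,p in(("y-",A[-1]),("y+",B[-1])):
        q=p
        def f(v):
            c=np.array([v[0],v[1],v[2]]);d=np.array([np.sin(v[3]),np.cos(v[3]),0])
            t=q-c;ax=t@d;rad=np.linalg.norm(t-np.outer(ax,d),axis=1)
            # solid surface distance of the reel (outer cylinder rims or end faces)
            e1=rad-.028;e2=abs(ax)-.015
            e=np.where(abs(e1)<abs(e2),e1,e2)
            core=(abs(ax)<.0055)
            e=np.where(core,np.where(abs(rad-.02)<abs(e),rad-.02,e),e)
            return e
        best=None
        for y0 in np.linspace(-.008,.008,5):
          for a0 in (-.15,0,.15):
            s=least_squares(f,[.56,q[:,1].mean()+y0,.082,a0],loss='soft_l1',f_scale=.001,x_scale=[.01,.01,.01,.1])
            if best is None or s.cost<best.cost:best=s
        print(n,nm,best.x.round(4),abs(best.fun).mean())
# height map image with both
img=np.zeros((600,800,3),np.uint8)
for n,ch in(("scene",1),("top",2)):
    W=cloud(n,np.load(n+"0.npz")['d']).reshape(-1,3)
    W=W[(abs(W[:,0]-.56)<.08)&(abs(W[:,1]-.28)<.12)&(W[:,2]>.05)]
    for x,y,z in W:
        u=int(400-(y-.28)*3300);v=int(300-(x-.56)*3300)
        col=(255,255,255) if z>.076 else ((0,255,0) if z>.066 else (0,0,255))
        if n=='scene': col=tuple(c//2 for c in col)
        cv2.circle(img,(u,v),2,col,-1)
cv2.imwrite("pics/rackmap.png",img)
E
python3 rk.py
```

```text
scene y- 341 [0.5604 0.2244 0.0993] [0.5233 0.2067 0.0766] [0.5806 0.2437 0.113 ]
scene y+ 376 [0.5769 0.3338 0.0994] [0.5401 0.3173 0.0762] [0.5965 0.3533 0.1132]
cross 613 0.07012364906956846
foot 1228 ((559.6121215820312, 280.99261474609375), (210.11524963378906, 95.79631042480469), 81.784423828125)
rail ((558.699462890625, 280.804443359375), (191.5882110595703, 49.24308395385742), 81.49566650390625)
scene y- [0.549  0.2254 0.0823 0.1536] 0.0009531519630794109
scene y+ [0.5658 0.3363 0.0823 0.1352] 0.0009434424207402267
top y- 440 [0.5484 0.2224 0.1007] [0.5207 0.2046 0.0761] [0.5779 0.2414 0.1133]
top y+ 465 [0.5653 0.3318 0.1004] [0.5366 0.3142 0.0761] [0.595  0.3516 0.1132]
cross 638 0.06975619163818483
foot 1882 ((558.3185424804688, 278.7254638671875), (210.53341674804688, 96.05953216552734), 81.37142944335938)
rail ((558.2296142578125, 278.6321716308594), (192.83966064453125, 50.00398254394531), 81.93522644042969)
top y- [0.5498 0.2237 0.0818 0.1514] 0.0008639161410754954
top y+ [0.5663 0.3342 0.082  0.1615] 0.0009541528573073706
```

View pics/rackmap.png

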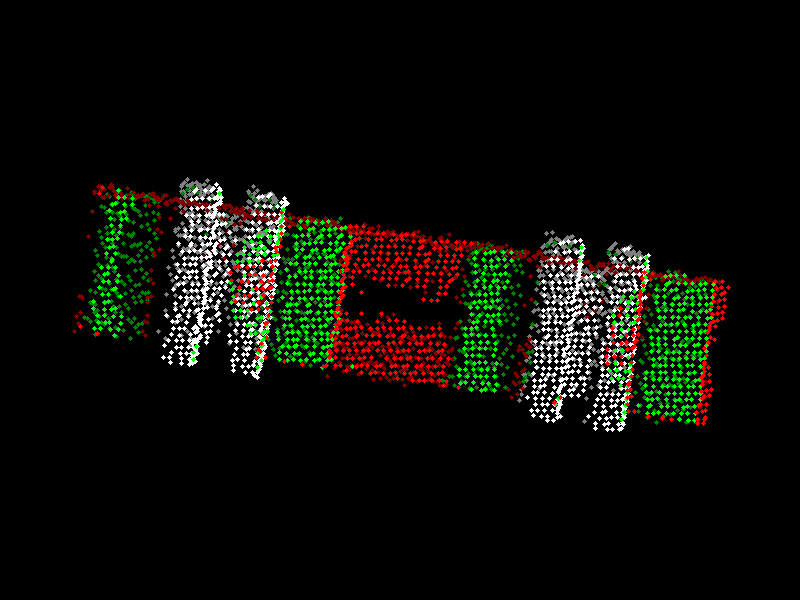

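View pics/scenez1.png

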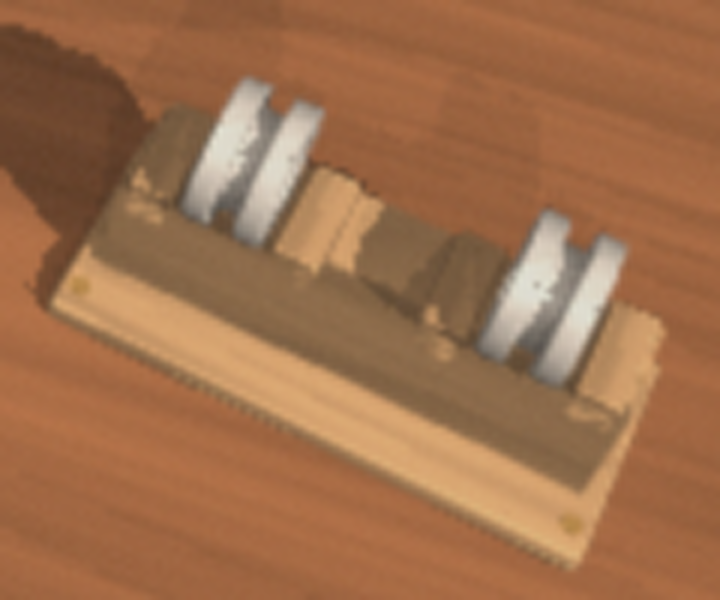

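```bash
python3 - <<'E'
from fit import *
for n in("scene","top"):
    W=cloud(n,np.load(n+"0.npz")['d']).reshape(-1,3)
    q=W[(abs(W[:,0]-.552)<.035)&(abs(W[:,1]+.239)<.020)&(W[:,2]>.115)&(W[:,2]<.18)]
    def f(v):
        c=v[:3];d=np.array([v[3],1,v[4]]);d/=np.linalg.norm(d)
        t=q-c;ax=t@d;rad=np.linalg.norm(t-np.outer(ax,d),axis=1)
        e1=rad-.028;e2=abs(ax)-.015
        e=np.where(abs(e1)<abs(e2),e1,e2)
        return np.where((abs(ax)<.0055)&(abs(rad-.02)<abs(e)),rad-.02,e)
    best=None
    for y0 in np.linspace(-.008,.008,5):
        s=least_squares(f,[.552,-.239+y0,.144,.066,.017],loss='soft_l1',f_scale=.001,x_scale=[.01,.01,.01,.1,.1])
        if best is None or s.cost<best.cost:best=s
    print(n,len(q),best.x.round(4),abs(best.fun).mean())
E
```

```text
scene 453 [ 0.551  -0.2367  0.1436  0.0196  0.0227] 0.001703933596172552
top 680 [ 0.5521 -0.2373  0.1434  0.0791 -0.0075] 0.0011319867643180736
```

arm_command([
  [[40,34,0],[0,0,0.1433],-1],
  [[40,34,0],[0,0,0.1433],-1],
  [[40,34,0],[0,0,0.1433],-1],
  [[40,34,0],[0,0,0.1433],-1],
  [[40,34,0],[0,0,0.1433],-1],
  [[40,34,0],[0,0,0.1433],-1],
  [[40,34,0],[0,0,0.1433],-1],
  [[40,34,0],[0,0,0.1433],-1],
], newtons=40)

```text
clock: 0.9
position: [0.5078, -0.2776, 0.239]
eef_rot: [[0.06, 0.998, -0.0], [0.998, -0.06, 0.0], [0.0, -0.0, -1.0]]
force: [0.4, -0.4, -0.0]
gripper_width: 0.0857
```

arm_command([
  [[25,25,0],[0,0,0],-1],
  [[0,0,0],[0,0,0],-1],
  [[0,0,-20],[0,0,0],-1],
  [[0,0,-20],[0,0,0],-1],
  [[0,0,-10],[0,0,0],-1],
  [[0,0,0],[0,0,0],-1],
  [[0,0,0],[0,0,0],-1],
  [[0,0,0],[0,0,0],-1],
])

```text
clock: 1.7
position: [0.532, -0.2551, 0.1904]
eef_rot: [[0.066, 0.998, 0.002], [0.998, -0.066, -0.001], [-0.001, 0.002, -1.0]]
force: [0.5, -0.8, 0.0]
gripper_width: 0.0854
```

arm_command([
  [[20,17,0],[0,0,0],-1],
  [[0,0,0],[0,0,0],-1],
  [[0,0,0],[0,0,0],-1],
  [[0,0,-12],[0,0,0],-1],
  [[0,0,-12],[0,0,0],-1],
  [[0,0,-6],[0,0,0],-1],
  [[0,0,0],[0,0,0],-1],
  [[0,0,0],[0,0,0],-1],
])

```text
clock: 2.5
position: [0.5514, -0.2374, 0.1589]
eef_rot: [[0.066, 0.998, -0.001], [0.998, -0.066, 0.0], [0.0, -0.001, -1.0]]
force: [0.5, -0.3, -0.8]
gripper_width: 0.0852
```

```bash
cat > snap.py <<'E'
import sys
from h import *
tag=sys.argv[1]
o=get_obs();print(o['clock'],o['position'].round(4),o['force'].round(2),o['ft_torque'].round(3),o['gripper_width'])
for n,(a,b,c,d) in dict(zip(sys.argv[2::2],[tuple(map(int,s.split(','))) for s in sys.argv[3::2]])).items():
    p,dd=camera(n);np.savez(f"{n}{tag}.npz",p=p,d=dd)
    k=min(780/(c-a),580/(d-b))
    cv2.imwrite(f"pics/{n}{tag}.png",cv2.resize(p[b:d,a:c,::-1],None,fx=k,fy=k,interpolation=cv2.INTER_CUBIC))
E
python3 snap.py 1 scene 90,50,250,190 top 320,130,490,280
```

```text
2.5 [ 0.5514 -0.2374  0.1589] [ 0.5  -0.28 -0.83] [-0.071  0.022  0.031] 0.08522505709922994
```

View pics/scene1.png

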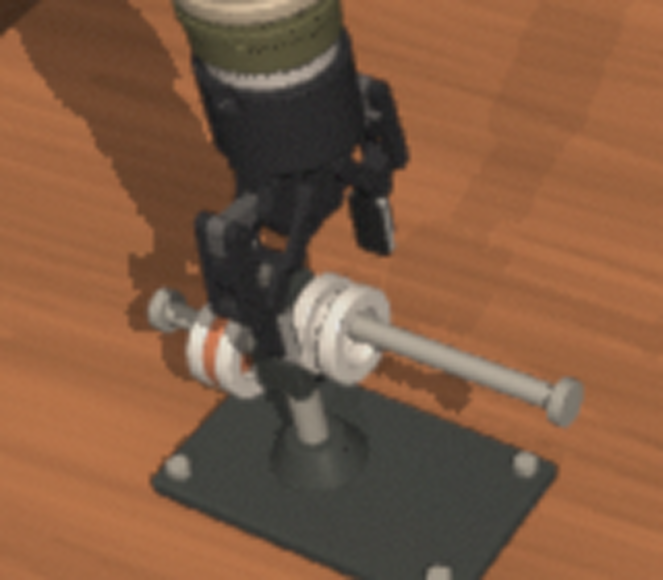

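View pics/top1.png

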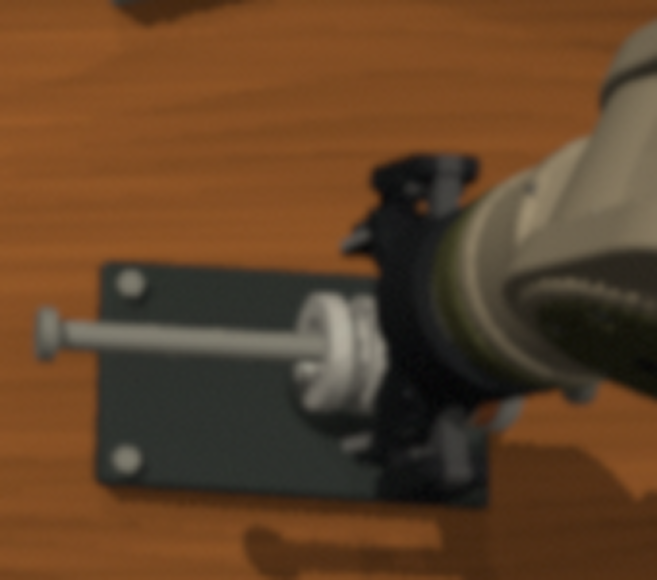

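arm_command([
  [[0.5,0,-12],[0,0,0],-1],
  [[0,0,-12],[0,0,0],-1],
  [[0,0,-4],[0,0,0],-1],
  [[0,0,0],[0,0,0],-1],
  [[0,0,0],[0,0,0],-0.3],
  [[0,0,0],[0,0,0],-0.3],
  [[0,0,0],[0,0,0],-0.3],
  [[0,0,0],[0,0,0],-0.3],
], newtons=30)

```text
clock: 3.4
position: [0.5524, -0.2374, 0.1317]
eef_rot: [[0.066, 0.998, 0.001], [0.998, -0.066, -0.0], [-0.0, 0.001, -1.0]]
force: [0.0, -1.2, 1.0]
gripper_width: 0.0561
```

```bash
python3 snap.py 2 scene 90,50,250,190 top 320,130,490,280
```

```text
3.4 [ 0.5524 -0.2374  0.1317] [ 0.05 -1.24  1.03] [ 0.023  0.016 -0.004] 0.056091841229938565
```

View pics/scene2.png

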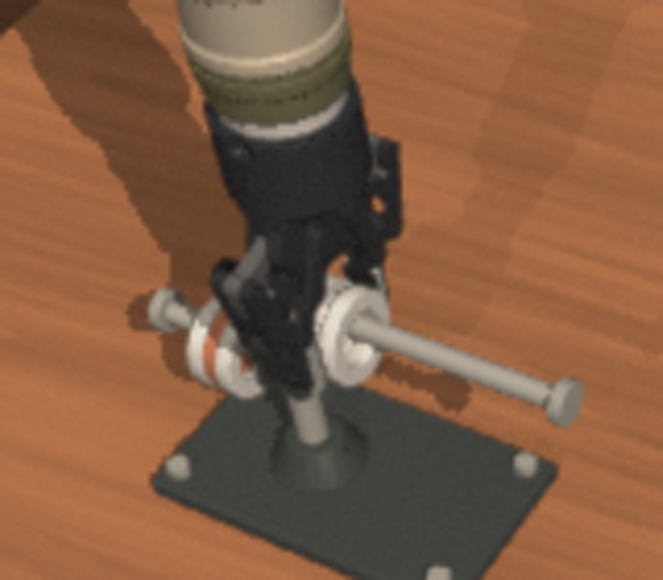

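View pics/top2.png

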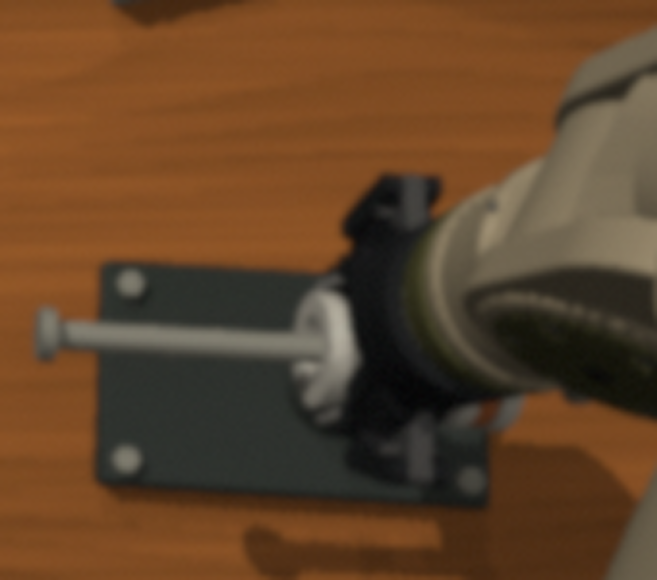

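arm_command([
  [[0,0,0],[0,0,0],1],
  [[0,0,0],[0,0,0],1],
  [[0,0,0],[0,0,0],1],
  [[0,0,0],[0,0,0],1],
  [[0,0,0],[0,0,0],1],
  [[0,0,0],[0,0,0],1],
  [[0,0,0],[0,0,0],1],
  [[0,0,0],[0,0,0],1],
], newtons=40)

```text
clock: 4.3
position: [0.5524, -0.2374, 0.1316]
eef_rot: [[0.066, 0.998, 0.001], [0.998, -0.066, -0.0], [-0.0, 0.001, -1.0]]
force: [-0.9, 0.9, 4.4]
gripper_width: 0.0548
```

```bash
python3 -c "
from h import *
o=get_obs();print(o['clock'],o['position'].round(5),o['force'].round(2),o['ft_torque'].round(3),o['gripper_width'])"
```

```text
4.3 [ 0.55238 -0.23744  0.13155] [-0.91  0.9   4.38] [0.112 0.047 0.086] 0.05479420872734715
```

arm_command([
  [[0,0,1],[0,0,0],1],
  [[0,0,1],[0,0,0],1],
  [[0,0,1],[0,0,0],1],
  [[0,0,1],[0,0,0],1],
  [[0,0,1],[0,0,0],1],
  [[0,0,0],[0,0,0],1],
  [[0,0,0],[0,0,0],1],
  [[0,0,0],[0,0,0],1],
])

```text
clock: 5.1
position: [0.5522, -0.2374, 0.1363]
eef_rot: [[0.066, 0.998, 0.0], [0.998, -0.066, 0.0], [0.0, 0.0, -1.0]]
force: [0.0, -0.2, -0.8]
gripper_width: 0.0547
```

```bash
cat > s.py <<'E'
from h import *
o=get_obs();print(o['clock'],o['position'].round(5),o['force'].round(2),o['ft_torque'].round(3),o['gripper_width'])
E
python3 s.py; python3 snap.py 3 scene 90,50,250,190
```

```text
5.1 [ 0.55216 -0.23736  0.13628] [ 0.03 -0.17 -0.81] [-0.045  0.009  0.002] 0.054719218286610034
5.1 [ 0.5522 -0.2374  0.1363] [ 0.03 -0.17 -0.81] [-0.045  0.009  0.002] 0.054719218286610034
```

View pics/scene3.png

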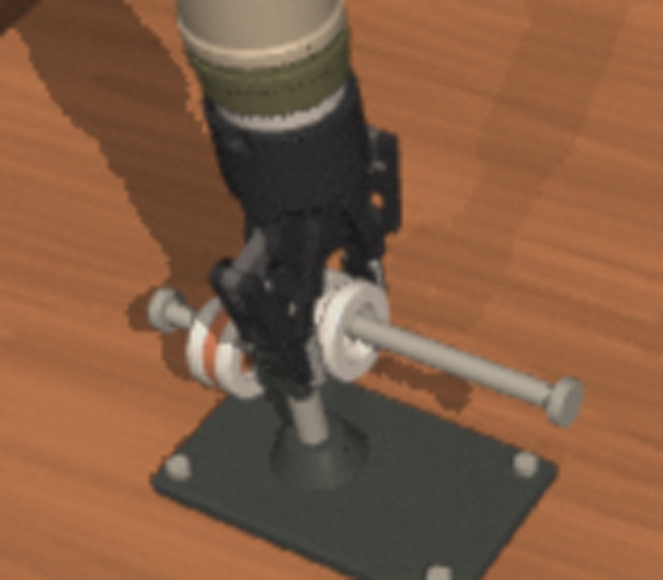

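arm_command([
  [[0,0,2.2],[0,0,0],1],
  [[0.8,12,0.2],[0,0,0],1],
  [[0.8,12,0.2],[0,0,0],1],
  [[0.8,12,0.2],[0,0,0],1],
  [[0.8,12,0.2],[0,0,0],1],
  [[0.8,12,0.2],[0,0,0],1],
  [[0,0,0],[0,0,0],1],
  [[0,0,0],[0,0,0],1],
])

```text
clock: 5.95
position: [0.5563, -0.1769, 0.1396]
eef_rot: [[0.064, 0.998, 0.0], [0.998, -0.064, -0.0], [-0.0, 0.0, -1.0]]
force: [0.6, -0.4, -1.2]
gripper_width: 0.0544
```

```bash
python3 s.py
```

```text
5.95 [ 0.55634 -0.1769   0.13962] [ 0.58 -0.37 -1.15] [ 0.001 -0.031  0.042] 0.05443743446763808
```

arm_command([
  [[0.7,11,0.2],[0,0,0],1],
  [[0.7,11,0.2],[0,0,0],1],
  [[0.7,11,0.2],[0,0,0],1],
  [[0.7,11,0.2],[0,0,0],1],
  [[0.7,11,0.2],[0,0,0],1],
  [[0.7,10,0.2],[0,0,0],1],
  [[0,0,0],[0,0,0],1],
  [[0,0,0],[0,0,0],1],
])

```text
clock: 6.75
position: [0.5605, -0.1121, 0.1408]
eef_rot: [[0.065, 0.998, 0.0], [0.998, -0.065, -0.0], [-0.0, 0.0, -1.0]]
force: [0.7, -0.8, -0.8]
gripper_width: 0.0547
```

```bash
python3 s.py; python3 snap.py 4 scene 130,60,270,180 top 290,150,430,270
```

```text
6.75 [ 0.56048 -0.11209  0.14078] [ 0.69 -0.76 -0.81] [-0.038 -0.013  0.033] 0.054684905821045605
6.75 [ 0.5605 -0.1121  0.1408] [ 0.69 -0.76 -0.81] [-0.038 -0.013  0.033] 0.054684905821045605
```

View pics/scene4.png

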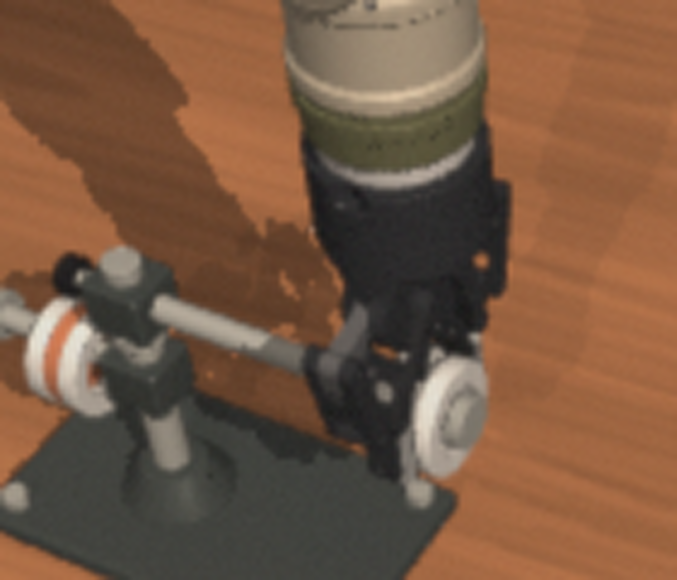

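View pics/top4.png

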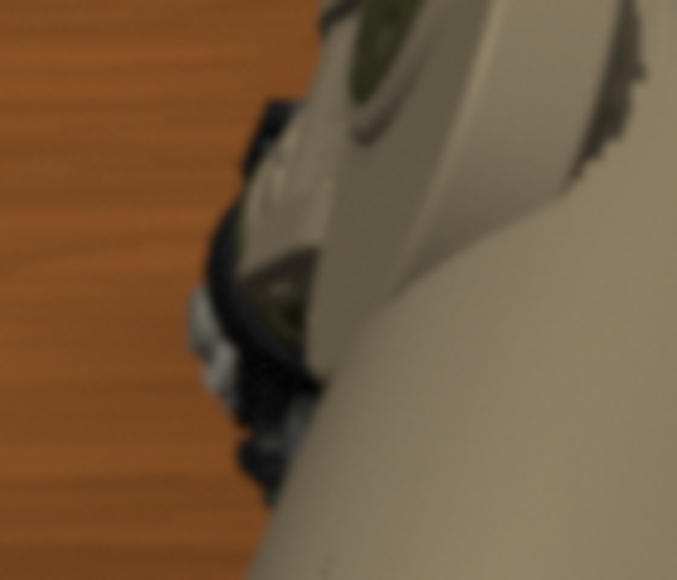

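arm_command([
  [[0.2,3,0],[0,0,0],1],
  [[0.2,3,0.1],[0,0,0],1],
  [[0.1,2,0],[0,0,0],1],
  [[0,0,-0.7],[0,0,0],1],
  [[0,0,-0.7],[0,0,0],1],
  [[0,0,-0.6],[0,0,0],1],
  [[0,0,0],[0,0,0],1],
  [[0,0,0],[0,0,0],1],
])

```text
clock: 7.65
position: [0.5609, -0.1045, 0.1388]
eef_rot: [[0.066, 0.998, -0.0], [0.998, -0.066, -0.0], [-0.0, -0.0, -1.0]]
force: [0.1, -0.3, -1.3]
gripper_width: 0.0546
```

```bash
python3 s.py
```

```text
7.65 [ 0.56086 -0.10445  0.13875] [ 0.07 -0.28 -1.27] [-0.043 -0.013  0.032] 0.05455526873186211
```

arm_command([
  [[0,0,-0.3],[0,0,0],1],
  [[0,0,-0.3],[0,0,0],1],
  [[0,0,0],[0,0,0],1],
  [[0,0,0],[0,0,0],1],
  [[0,0,0],[0,0,0],1],
  [[0,0,0],[0,0,0],1],
  [[0,0,0],[0,0,0],1],
  [[0,0,0],[0,0,0],1],
])

```text
clock: 8.45
position: [0.5609, -0.1044, 0.1382]
eef_rot: [[0.066, 0.998, 0.0], [0.998, -0.066, -0.0], [-0.0, 0.0, -1.0]]
force: [-0.5, 0.8, -1.4]
gripper_width: 0.0544
```

arm_command([
  [[0,0,-0.3],[0,0,0],1],
  [[0,0,-0.2],[0,0,0],1],
  [[0,0,0],[0,0,0],1],
  [[0,0,0],[0,0,0],1],
  [[0,0,0],[0,0,0],1],
  [[0,0,0],[0,0,0],1],
  [[0,0,0],[0,0,0],1],
  [[0,0,0],[0,0,0],1],
])

```text
clock: 9.25
position: [0.5609, -0.1044, 0.1377]
eef_rot: [[0.066, 0.998, 0.0], [0.998, -0.066, -0.0], [-0.0, 0.0, -1.0]]
force: [0.8, -0.1, -1.4]
gripper_width: 0.0546
```

arm_command([
  [[0,0,-0.3],[0,0,0],1],
  [[0,0,-0.2],[0,0,0],1],
  [[0,0,0],[0,0,0],1],
  [[0,0,0],[0,0,0],1],
  [[0,0,0],[0,0,0],1],
  [[0,0,0],[0,0,0],1],
  [[0,0,0],[0,0,0],1],
  [[0,0,0],[0,0,0],1],
])

```text
clock: 10.05
position: [0.5609, -0.1044, 0.1372]
eef_rot: [[0.066, 0.998, 0.0], [0.998, -0.066, -0.0], [-0.0, 0.0, -1.0]]
force: [0.5, 0.1, -0.5]
gripper_width: 0.0547
```

arm_command([
  [[0,0,-0.2],[0,0,0],1],
  [[0,0,-0.2],[0,0,0],1],
  [[0,0,0],[0,0,0],1],
  [[0,0,0],[0,0,0],1],
  [[0,0,0],[0,0,0],1],
  [[0,0,0],[0,0,0],1],
  [[0,0,0],[0,0,0],1],
  [[0,0,0],[0,0,0],1],
])

```text
clock: 10.85
position: [0.5609, -0.1044, 0.1368]
eef_rot: [[0.066, 0.998, 0.0], [0.998, -0.066, -0.0], [-0.0, 0.0, -1.0]]
force: [0.2, -0.3, -0.7]
gripper_width: 0.0545
```

arm_command([
  [[0,0,-0.2],[0,0,0],1],
  [[0,0,-0.2],[0,0,0],1],
  [[0,0,0],[0,0,0],1],
  [[0,0,0],[0,0,0],1],
  [[0,0,0],[0,0,0],1],
  [[0,0,0],[0,0,0],1],
  [[0,0,0],[0,0,0],1],
  [[0,0,0],[0,0,0],1],
])

```text
clock: 11.65
position: [0.5609, -0.1044, 0.1364]
eef_rot: [[0.066, 0.998, 0.0], [0.998, -0.066, -0.0], [-0.0, 0.0, -1.0]]
force: [-1.1, -0.2, -0.8]
gripper_width: 0.0545
```

arm_command([
  [[0,0,-0.2],[0,0,0],1],
  [[0,0,-0.2],[0,0,0],1],
  [[0,0,0],[0,0,0],1],
  [[0,0,0],[0,0,0],1],
  [[0,0,0],[0,0,0],1],
  [[0,0,0],[0,0,0],1],
  [[0,0,0],[0,0,0],1],
  [[0,0,0],[0,0,0],1],
])

```text
clock: 12.45
position: [0.5609, -0.1044, 0.1361]
eef_rot: [[0.066, 0.998, 0.0], [0.998, -0.066, -0.0], [0.0, 0.0, -1.0]]
force: [-0.9, 1.0, -1.1]
gripper_width: 0.0542
```

arm_command([
  [[0,0,-0.2],[0,0,0],1],
  [[0,0,-0.2],[0,0,0],1],
  [[0,0,0],[0,0,0],1],
  [[0,0,0],[0,0,0],1],
  [[0,0,0],[0,0,0],1],
  [[0,0,0],[0,0,0],1],
  [[0,0,0],[0,0,0],1],
  [[0,0,0],[0,0,0],1],
])

```text
clock: 13.25
position: [0.5609, -0.1044, 0.1356]
eef_rot: [[0.066, 0.998, 0.0], [0.998, -0.066, 0.0], [0.0, 0.0, -1.0]]
force: [-0.5, 0.4, 0.0]
gripper_width: 0.0546
```

```bash
python3 s.py; python3 s.py
```

```text
13.25 [ 0.56089 -0.10436  0.13564] [-0.49  0.35  0.05] [ 0.15  -0.024 -0.004] 0.05459209617234741
13.25 [ 0.56089 -0.10436  0.13564] [-0.49  0.35  0.05] [ 0.15  -0.024 -0.004] 0.05459209617234741
```

arm_command([
  [[0,0,-0.2],[0,0,0],1],
  [[0,0,-0.1],[0,0,0],1],
  [[0,0,0],[0,0,0],1],
  [[0,0,0],[0,0,0],1],
  [[0,0,0],[0,0,0],1],
  [[0,0,0],[0,0,0],1],
  [[0,0,0],[0,0,0],1],
  [[0,0,0],[0,0,0],1],
])

```text
clock: 14.05
position: [0.5609, -0.1043, 0.1353]
eef_rot: [[0.066, 0.998, 0.0], [0.998, -0.066, 0.0], [0.0, 0.0, -1.0]]
force: [-0.3, 1.3, 0.5]
gripper_width: 0.0547
```

```bash
python3 s.py
```

```text
14.05 [ 0.56086 -0.10434  0.13531] [-0.31  1.34  0.52] [ 0.221 -0.019  0.003] 0.054650696892614134
```

arm_command([
  [[0,0,1.5],[0,0,0],1],
  [[0,0,1.5],[0,0,0],1],
  [[0,0,1.5],[0,0,0],1],
  [[0,0,1.5],[0,0,0],1],
  [[0,0,0.5],[0,0,0],1],
  [[0,0,0],[0,0,0],1],
  [[0,0,0],[0,0,0],1],
  [[0,0,0],[0,0,0],1],
])

```text
clock: 14.85
position: [0.5608, -0.1044, 0.1417]
eef_rot: [[0.066, 0.998, -0.0], [0.998, -0.066, -0.0], [-0.0, -0.0, -1.0]]
force: [-0.5, 0.5, -1.0]
gripper_width: 0.0547
```

```bash
python3 s.py;python3 snap.py 5 scene 150,70,250,160
```

```text
14.85 [ 0.56082 -0.10437  0.14174] [-0.52  0.51 -0.99] [ 0.023 -0.026 -0.05 ] 0.054657001823576606
14.85 [ 0.5608 -0.1044  0.1417] [-0.52  0.51 -0.99] [ 0.023 -0.026 -0.05 ] 0.054657001823576606
```

View pics/scene5.png

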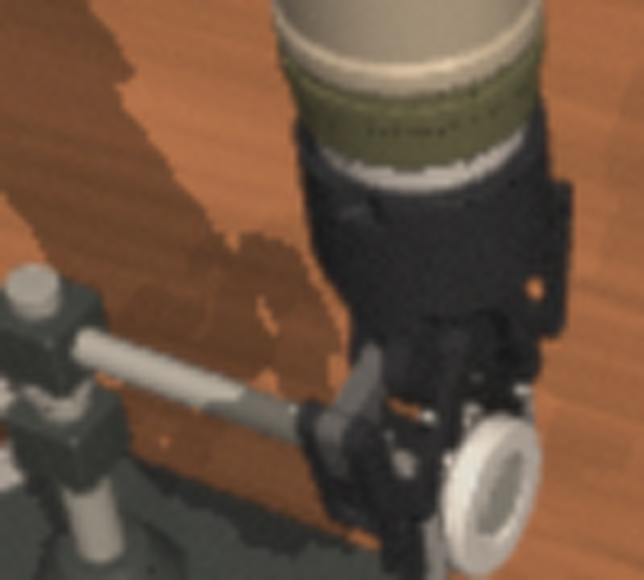

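arm_command([
  [[0,0,0.3],[0,0,0],1],
  [[0,0,0.3],[0,0,0],1],
  [[0,0,0.2],[0,0,0],1],
  [[0,0,0],[0,0,0],1],
  [[0,0,0],[0,0,0],1],
  [[0,0,0],[0,0,0],1],
  [[0,0,0],[0,0,0],1],
  [[0,0,0],[0,0,0],1],
])

```text
clock: 15.7
position: [0.5609, -0.1044, 0.1426]
eef_rot: [[0.066, 0.998, 0.0], [0.998, -0.066, 0.0], [0.0, 0.0, -1.0]]
force: [-0.5, 0.2, -1.9]
gripper_width: 0.0549
```

```bash
python3 s.py
```

```text
15.7 [ 0.56088 -0.10436  0.1426 ] [-0.53  0.17 -1.93] [-0.002  0.018  0.023] 0.054855588188048886
```

arm_command([
  [[0,0,0.2],[0,0,0],1],
  [[0,0,0.2],[0,0,0],1],
  [[0,0,0.1],[0,0,0],1],
  [[0,0,0],[0,0,0],1],
  [[0,0,0],[0,0,0],1],
  [[0,0,0],[0,0,0],1],
  [[0,0,0],[0,0,0],1],
  [[0,0,0],[0,0,0],1],
])

```text
clock: 16.5
position: [0.5609, -0.1044, 0.1431]
eef_rot: [[0.066, 0.998, 0.0], [0.998, -0.066, -0.0], [-0.0, 0.0, -1.0]]
force: [0.3, 0.6, -2.4]
gripper_width: 0.0544
```

```bash
python3 s.py
```

```text
16.5 [ 0.56089 -0.10438  0.14313] [ 0.25  0.64 -2.39] [-0.018  0.007 -0.033] 0.05442797632435406
```

arm_command([
  [[0,0,0.2],[0,0,0],1],
  [[0,0,0.2],[0,0,0],1],
  [[0,0,0],[0,0,0],1],
  [[0,0,0],[0,0,0],1],
  [[0,0,0],[0,0,0],1],
  [[0,0,0],[0,0,0],1],
  [[0,0,0],[0,0,0],1],
  [[0,0,0],[0,0,0],1],
])

```text
clock: 17.3
position: [0.5609, -0.1044, 0.1435]
eef_rot: [[0.066, 0.998, 0.0], [0.998, -0.066, 0.0], [0.0, 0.0, -1.0]]
force: [-0.1, -0.3, -2.0]
gripper_width: 0.0547
```

```bash
python3 s.py
```

```text
17.3 [ 0.56086 -0.10435  0.14349] [-0.09 -0.29 -1.99] [ 0.033 -0.002 -0.019] 0.05470789184819935
```

arm_command([
  [[0,0,0.2],[0,0,0],1],
  [[0,0,0.2],[0,0,0],1],
  [[0,0,0.1],[0,0,0],1],
  [[0,0,0],[0,0,0],1],
  [[0,0,0],[0,0,0],1],
  [[0,0,0],[0,0,0],1],
  [[0,0,0],[0,0,0],1],
  [[0,0,0],[0,0,0],1],
])

```text
clock: 18.1
position: [0.5609, -0.1044, 0.144]
eef_rot: [[0.066, 0.998, 0.0], [0.998, -0.066, -0.0], [-0.0, 0.0, -1.0]]
force: [-0.0, 0.1, 0.1]
gripper_width: 0.0546
```

```bash
python3 s.py;python3 snap.py 6 scene 150,70,250,160
```

```text
18.1 [ 0.56088 -0.10439  0.14403] [-0.02  0.1   0.1 ] [-0.009  0.074 -0.014] 0.05461998401520249
18.1 [ 0.5609 -0.1044  0.144 ] [-0.02  0.1   0.1 ] [-0.009  0.074 -0.014] 0.05461998401520249
```

View pics/scene6.png

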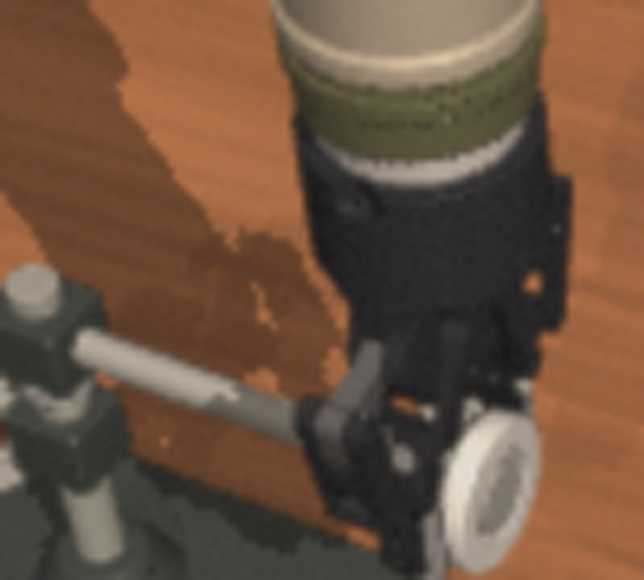

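```bash
cat > av.py <<'E'
from h import *
import sys
k=int(sys.argv[1]) if len(sys.argv)>1 else 4
F=[]
for i in range(k):
    o=get_obs();F.append(np.r_[o['force'],o['ft_torque'],o['position']*1000])
    if i<k-1: camera("scene")
F=np.array(F);print(get_obs()['clock'],F.mean(0).round(2),"sd",F.std(0).round(2)[:6])
E
python3 av.py 5
```

```text
18.35 [-1.9000e-01  4.2000e-01 -1.7800e+00 -0.0000e+00  0.0000e+00  1.0000e-02
  5.6088e+02 -1.0437e+02  1.4402e+02] sd [0.16 0.43 0.37 0.01 0.02 0.02]
```

arm_command([
  [[0,0,0.2],[0,0,0],1],
  [[0,0,0.2],[0,0,0],1],
  [[0,0,0.1],[0,0,0],1],
  [[0,0,0],[0,0,0],1],
  [[0,0,0],[0,0,0],1],
  [[0,0,0],[0,0,0],1],
  [[0,0,0],[0,0,0],1],
  [[0,0,0],[0,0,0],1],
])

```text
clock: 19.15
position: [0.5609, -0.1044, 0.1445]
eef_rot: [[0.066, 0.998, 0.0], [0.998, -0.066, -0.0], [-0.0, 0.0, -1.0]]
force: [0.3, 0.3, -2.3]
gripper_width: 0.0546
```

```bash
python3 av.py 3
```

```text
19.25 [-1.1000e-01  3.2000e-01 -2.1200e+00  1.0000e-02 -0.0000e+00  0.0000e+00
  5.6089e+02 -1.0436e+02  1.4452e+02] sd [0.86 0.08 0.41 0.01 0.   0.03]
```

arm_command([
  [[0,0,0.2],[0,0,0],1],
  [[0,0,0.2],[0,0,0],1],
  [[0,0,0.2],[0,0,0],1],
  [[0,0,0],[0,0,0],1],
  [[0,0,0],[0,0,0],1],
  [[0,0,0],[0,0,0],1],
  [[0,0,0],[0,0,0],1],
  [[0,0,0],[0,0,0],1],
])

```text
clock: 20.05
position: [0.5609, -0.1043, 0.1451]
eef_rot: [[0.066, 0.998, 0.0], [0.998, -0.066, 0.0], [0.0, 0.0, -1.0]]
force: [-0.8, 1.1, -2.4]
gripper_width: 0.0545
```

```bash
python3 av.py 3
```

```text
20.15 [-3.7000e-01  8.3000e-01 -2.2000e+00  5.0000e-02  1.0000e-02  3.0000e-02
  5.6086e+02 -1.0433e+02  1.4510e+02] sd [0.39 0.16 0.17 0.03 0.03 0.02]
```

```bash
python3 snap.py 7 scene 205,110,245,150; python3 - <<'E'
from h import *
ims=[]
for t,(a,b,c,d) in (("4",(205,110,245,150)),("5",(205,110,245,150)),("6",(205,110,245,150)),("7",(205,110,245,150))):
    p=np.load(f"scene{t}.npz")['p'][b:d,a:c,::-1];ims.append(cv2.resize(p,None,fx=9,fy=7*9/9,interpolation=cv2.INTER_CUBIC) if 0 else cv2.resize(p,(380,290),interpolation=cv2.INTER_CUBIC))
cv2.imwrite("pics/cmp.png",np.vstack([np.hstack(ims[:2]),np.hstack(ims[2:])]))
# rod position per image: fit cylinder from clouds
from fit import rodfit
for t in("0","4","5","6","7"):
    W=cloud("scene",np.load(f"scene{t}.npz")['d']).reshape(-1,3)
    m=(W[:,2]>.135)&(W[:,2]<.2)&(W[:,1]>-.25)&(W[:,1]<-.17)&(abs(W[:,0]-.553)<.03) if t!="0" else (W[:,2]>.135)&(W[:,2]<.2)&(W[:,1]>-.2)&(W[:,1]<-.12)&(abs(W[:,0]-.553)<.03)
    q,ym,e=rodfit(W[m],.007);print(t,m.sum(),q.round(4),round(ym,4),e, 'at -.2', q[0]+q[1]*(-.2-ym),q[2]+q[3]*(-.2-ym))
    m=(W[:,2]>.12)&(W[:,1]>-.093)&(W[:,1]<-.08)&(abs(W[:,0]-.562)<.012)&(abs(W[:,2]-.154)<.02)
    print("face pts",m.sum(),W[m].mean(0).round(4),np.percentile(W[m][:,1],[5,50,95]).round(4))
E
```

```text
20.15 [ 0.5609 -0.1043  0.1451] [ 0.14  0.69 -1.96] [0.056 0.021 0.058] 0.054223735732789935
0 200 [0.5569 0.0744 0.1529 0.013 ] -0.1598 0.0009206841971303215 at -.2 0.5538767805555016 0.1523689283471981
face pts 72 [ 0.5637 -0.0878  0.1579] [-0.0923 -0.0869 -0.0853]
4 182 [0.5527 0.0702 0.1522 0.0164] -0.2118 0.0009548466061352889 at -.2 0.5534946982292407 0.15237635275459271
face pts 69 [ 0.5636 -0.0879  0.1576] [-0.0919 -0.0871 -0.0854]
5 190 [0.553  0.0781 0.1522 0.0243] -0.209 0.0008121610089954417 at -.2 0.553664429357696 0.15240856322441476
face pts 73 [ 0.5619 -0.0868  0.1531] [-0.0893 -0.0865 -0.0853]
6 189 [0.5528 0.0699 0.1522 0.0133] -0.2099 0.0009157865128450633 at -.2 0.553534289291696 0.1522825911314478
face pts 79 [ 0.5626 -0.0867  0.1539] [-0.0894 -0.0865 -0.0851]
7 194 [0.5527 0.0653 0.1523 0.012 ] -0.2098 0.0009650181011995749 at -.2 0.5533790047256508 0.15242035613522364
face pts 78 [ 0.5623 -0.0868  0.1526] [-0.0898 -0.0864 -0.0851]
```

View pics/cmp.png

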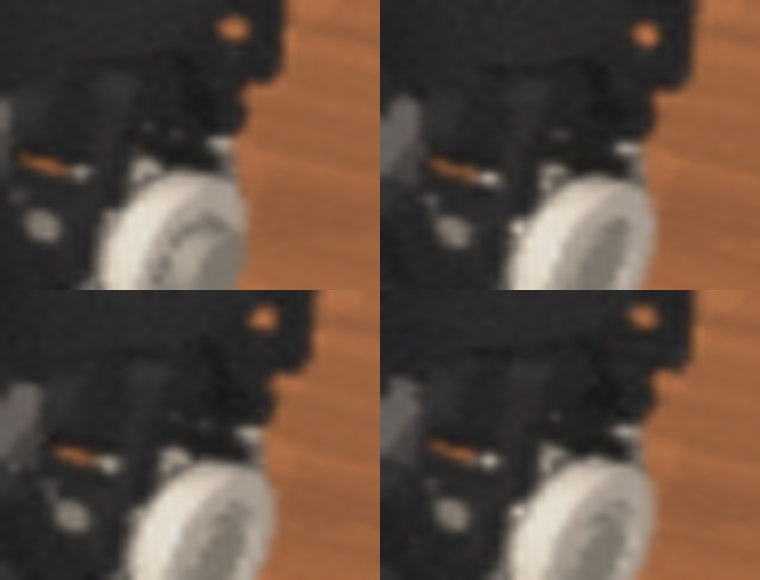

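```bash
python3 - <<'E'
from h import *
for t in("4","5","6","7"):
    W=cloud("scene",np.load(f"scene{t}.npz")['d']);z=np.load(f"scene{t}.npz")
    q=W[110:165,195:250].reshape(-1,3)
    m=(q[:,1]>-.112)&(q[:,1]<-.07)&(abs(q[:,0]-.562)<.036)&(q[:,2]>.11)&(q[:,2]<.19)
    q=q[m]
    # annulus face: ransac plane with normal near y
    rng=np.random.default_rng(0);best=0
    for i in range(3000):
        a,b,c=q[rng.choice(len(q),3,replace=False)];n=np.cross(b-a,c-a);L=np.linalg.norm(n)
        if L<1e-5: continue
        n/=L;n*=np.sign(n[1])
        if n[1]<.9: continue
        k=abs((q-a)@n)<.0012
        if k.sum()>best:best=k.sum();bk=k
    p=q[bk];c=p.mean(0);n=np.linalg.svd(p-c)[2][2];n*=np.sign(n[1])
    print(t,len(q),best,c.round(4),n.round(3),p.min(0).round(4),p.max(0).round(4))
E
```

```text
4 421 116 [ 0.5666 -0.0945  0.1588] [0.06  0.998 0.009] [ 0.5336 -0.0967  0.1262] [ 0.5892 -0.0918  0.1801]
5 441 176 [ 0.563  -0.0866  0.156 ] [0.057 0.998 0.024] [ 0.5342 -0.089   0.1282] [ 0.5903 -0.0839  0.1842]
6 436 184 [ 0.5633 -0.0865  0.1579] [0.06  0.998 0.02 ] [ 0.534  -0.0891  0.1282] [ 0.5906 -0.0843  0.1852]
7 433 187 [ 0.5631 -0.0865  0.1584] [0.067 0.997 0.024] [ 0.5345 -0.089   0.1306] [ 0.5904 -0.0838  0.1869]
```

```bash
cat > rect.py <<'E'
from h import *
import sys
def rect(img,c0,S=8,half=32,n=np.array([.066,1,.017])):
    n=n/np.linalg.norm(n);ez=np.array([0,0,1.])-n*n[2];ez/=np.linalg.norm(ez);ex=np.cross(ez,n)  # right-hand
    ex=-ex if ex[0]>0 else ex   # viewed from +y: x to the left
    N=2*half*S;v,u=np.mgrid[0:N,0:N]
    X=c0+((u-N/2)/S/1000)[...,None]*ex+((N/2-v)/S/1000)[...,None]*ez
    q=proj("scene",X.reshape(-1,3)).reshape(N,N,2).astype(np.float32)
    return cv2.remap(img,q[...,0],q[...,1],cv2.INTER_CUBIC)
if __name__=="__main__":
    c0=np.array([.5621,-.0870,.1539])
    out=[]
    for t in sys.argv[1:]:
        r=rect(np.load(f"scene{t}.npz")['p'][:,:,::-1].copy(),c0,S=6)
        N=r.shape[0];cv2.line(r,(N//2-8,N//2),(N//2+8,N//2),(0,0,255),1);cv2.line(r,(N//2,N//2-8),(N//2,N//2+8),(0,0,255),1)
        cv2.circle(r,(N//2,N//2),int(13.2*6),(0,255,0),1)
        out.append(r)
    cv2.imwrite("pics/rect_"+"_".join(sys.argv[1:])+".png",np.hstack(out))
E
python3 rect.py 0 5; python3 rect.py 6 7
```

```text
(no output)
```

View pics/rect_0_5.png

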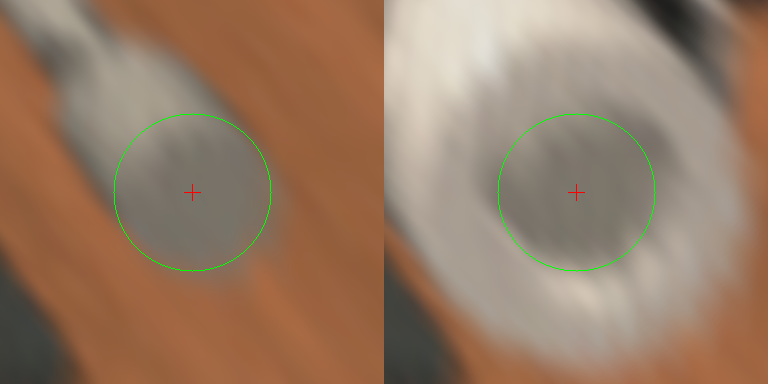

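View pics/rect_6_7.png

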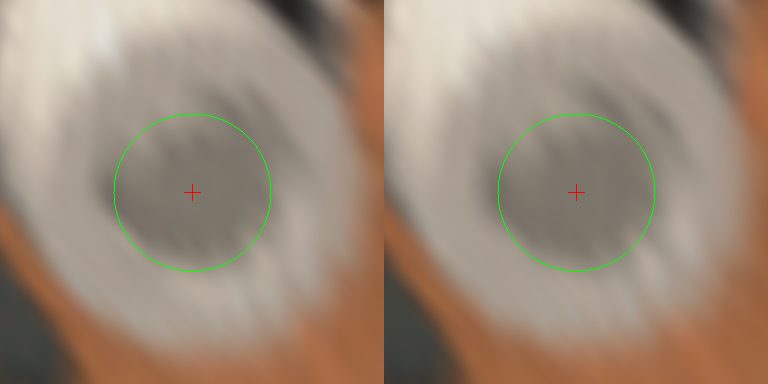

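arm_command([
  [[0,0,0.2],[0,0,0],1],
  [[0,0,0.2],[0,0,0],1],
  [[0,0,0.2],[0,0,0],1],
  [[0,0,0],[0,0,0],1],
  [[0,0,0],[0,0,0],1],
  [[0,0,0],[0,0,0],1],
  [[0,0,0],[0,0,0],1],
  [[0,0,0],[0,0,0],1],
])

```text
clock: 21.0
position: [0.5609, -0.1043, 0.1457]
eef_rot: [[0.066, 0.998, -0.0], [0.998, -0.066, 0.0], [0.0, -0.0, -1.0]]
force: [-0.5, 0.6, -3.7]
gripper_width: 0.0545
```

```bash
python3 av.py 3
```

```text
21.1 [-1.6000e-01  1.0700e+00 -3.4200e+00  1.4000e-01 -2.0000e-02  2.0000e-02
  5.6086e+02 -1.0433e+02  1.4569e+02] sd [0.44 0.4  0.21 0.02 0.01 0.03]
```

arm_command([
  [[0,0,0.2],[0,0,0],1],
  [[0,0,0.2],[0,0,0],1],
  [[0,0,0.1],[0,0,0],1],
  [[0,0,0],[0,0,0],1],
  [[0,0,0],[0,0,0],1],
  [[0,0,0],[0,0,0],1],
  [[0,0,0],[0,0,0],1],
  [[0,0,0],[0,0,0],1],
])

```text
clock: 21.9
position: [0.5608, -0.1043, 0.1462]
eef_rot: [[0.066, 0.998, 0.0], [0.998, -0.066, 0.0], [0.0, 0.0, -1.0]]
force: [-0.1, 1.3, -3.3]
gripper_width: 0.0544
```

```bash
python3 av.py 3
```

```text
22.0 [-1.0000e-01  9.5000e-01 -3.8100e+00  2.6000e-01 -3.0000e-02 -1.0000e-02
  5.6085e+02 -1.0432e+02  1.4621e+02] sd [0.19 0.27 0.35 0.02 0.02 0.05]
```

arm_command([
  [[0,0,-2],[0,0,0],1],
  [[0,0,-2],[0,0,0],1],
  [[0,0,-1.6],[0,0,0],1],
  [[1.1,-0.1,0],[0,0,0],1],
  [[1.1,-0.1,0],[0,0,0],1],
  [[1.1,0,0],[0,0,0],1],
  [[0,0,0],[0,0,0],1],
  [[0,0,0],[0,0,0],1],
])

```text
clock: 22.8
position: [0.5643, -0.1046, 0.1407]
eef_rot: [[0.066, 0.998, 0.0], [0.998, -0.066, -0.0], [-0.0, 0.0, -1.0]]
force: [-0.4, 0.1, -1.2]
gripper_width: 0.0547
```

```bash
python3 av.py 3
```

```text
22.9 [-4.7000e-01 -5.4000e-01 -1.4400e+00 -0.0000e+00  0.0000e+00 -0.0000e+00
  5.6424e+02 -1.0456e+02  1.4066e+02] sd [0.56 0.5  0.27 0.03 0.01 0.02]
```

arm_command([
  [[0.2,0,0],[0,0,0],1],
  [[0.2,0,0],[0,0,0],1],
  [[0.2,0,0],[0,0,0],1],
  [[0,0,0],[0,0,0],1],
  [[0,0,0],[0,0,0],1],
  [[0,0,0],[0,0,0],1],
  [[0,0,0],[0,0,0],1],
  [[0,0,0],[0,0,0],1],
])

```text
clock: 23.7
position: [0.5647, -0.1046, 0.1406]
eef_rot: [[0.066, 0.998, -0.0], [0.998, -0.066, 0.0], [0.0, -0.0, -1.0]]
force: [0.6, -0.5, -1.4]
gripper_width: 0.0544
```

```bash
python3 av.py 3
```

```text
23.8 [-5.0000e-01 -3.3000e-01 -1.5500e+00  3.0000e-02  1.2000e-01  1.0000e-02
  5.6473e+02 -1.0454e+02  1.4058e+02] sd [0.86 0.16 0.13 0.02 0.04 0.01]
```

arm_command([
  [[0.2,0,0],[0,0,0],1],
  [[0.2,0,0],[0,0,0],1],
  [[0,0,0],[0,0,0],1],
  [[0,0,0],[0,0,0],1],
  [[0,0,0],[0,0,0],1],
  [[0,0,0],[0,0,0],1],
  [[0,0,0],[0,0,0],1],
  [[0,0,0],[0,0,0],1],
])

```text
clock: 24.6
position: [0.5651, -0.1046, 0.1406]
eef_rot: [[0.066, 0.998, 0.0], [0.998, -0.066, 0.0], [0.0, 0.0, -1.0]]
force: [-1.3, -0.2, -1.2]
gripper_width: 0.0544
```

```bash
python3 av.py 3
```

```text
24.7 [-1.4000e+00 -3.2000e-01 -1.4800e+00 -2.0000e-02  2.5000e-01 -1.0000e-02
  5.6514e+02 -1.0456e+02  1.4062e+02] sd [0.08 0.1  0.25 0.02 0.02 0.01]
```

arm_command([
  [[-1.5,0,0],[0,0,0],1],
  [[-1.5,0,0],[0,0,0],1],
  [[-1.5,0,0],[0,0,0],1],
  [[-1.5,0.2,0],[0,0,0],1],
  [[-1,0,0],[0,0,0],1],
  [[0,0,0],[0,0,0],1],
  [[0,0,0],[0,0,0],1],
  [[0,0,0],[0,0,0],1],
])

```text
clock: 25.5
position: [0.5583, -0.1044, 0.1407]
eef_rot: [[0.066, 0.998, 0.0], [0.998, -0.066, -0.0], [-0.0, 0.0, -1.0]]
force: [0.9, -0.2, -1.3]
gripper_width: 0.0543
```

```bash
python3 av.py 3
```

```text
25.6 [ 3.2000e-01 -1.7000e-01 -1.5900e+00 -2.0000e-02 -1.0000e-02  1.0000e-02
  5.5827e+02 -1.0438e+02  1.4064e+02] sd [0.48 0.5  0.55 0.01 0.03 0.02]
```

arm_command([
  [[-0.3,0,0],[0,0,0],1],
  [[-0.3,0,0],[0,0,0],1],
  [[-0.2,0,0],[0,0,0],1],
  [[0,0,0],[0,0,0],1],
  [[0,0,0],[0,0,0],1],
  [[0,0,0],[0,0,0],1],
  [[0,0,0],[0,0,0],1],
  [[0,0,0],[0,0,0],1],
])

```text
clock: 26.4
position: [0.5574, -0.1044, 0.1406]
eef_rot: [[0.066, 0.998, 0.0], [0.998, -0.066, -0.0], [-0.0, 0.0, -1.0]]
force: [-0.7, 0.4, -2.0]
gripper_width: 0.0543
```

```bash
python3 av.py 3
```

```text
26.5 [-8.2000e-01  1.0000e-02 -1.7200e+00  2.0000e-02  1.0000e-02  0.0000e+00
  5.5740e+02 -1.0437e+02  1.4063e+02] sd [0.2  0.43 0.33 0.02 0.01 0.01]
```

arm_command([
  [[-0.2,0,0],[0,0,0],1],
  [[-0.2,0,0],[0,0,0],1],
  [[-0.2,0,0],[0,0,0],1],
  [[0,0,0],[0,0,0],1],
  [[0,0,0],[0,0,0],1],
  [[0,0,0],[0,0,0],1],
  [[0,0,0],[0,0,0],1],
  [[0,0,0],[0,0,0],1],
])

```text
clock: 27.3
position: [0.5568, -0.1044, 0.1406]
eef_rot: [[0.066, 0.998, 0.0], [0.998, -0.066, 0.0], [0.0, 0.0, -1.0]]
force: [-0.5, -0.3, -0.9]
gripper_width: 0.0543
```

```bash
python3 av.py 3
```

```text
27.4 [-3.1000e-01 -1.0000e-02 -1.2400e+00  0.0000e+00 -1.0000e-02  3.0000e-02
  5.5679e+02 -1.0435e+02  1.4061e+02] sd [0.57 0.32 0.24 0.02 0.   0.03]
```

arm_command([
  [[-0.2,0,0],[0,0,0],1],
  [[-0.2,0,0],[0,0,0],1],
  [[-0.2,0,0],[0,0,0],1],
  [[0,0,0],[0,0,0],1],
  [[0,0,0],[0,0,0],1],
  [[0,0,0],[0,0,0],1],
  [[0,0,0],[0,0,0],1],
  [[0,0,0],[0,0,0],1],
])

```text
clock: 28.2
position: [0.5563, -0.1044, 0.1406]
eef_rot: [[0.066, 0.998, 0.0], [0.998, -0.066, 0.0], [0.0, 0.0, -1.0]]
force: [0.9, 0.5, -1.5]
gripper_width: 0.0548
```

```bash
python3 av.py 3
```

```text
28.3 [ 1.1500e+00  6.6000e-01 -1.2400e+00  1.2000e-01 -2.3000e-01 -2.0000e-02
  5.5626e+02 -1.0434e+02  1.4064e+02] sd [0.15 0.23 0.47 0.04 0.04 0.01]
```

arm_command([
  [[1.5,0,0],[0,0,0],1],
  [[1.5,0,0],[0,0,0],1],
  [[1.4,0,0],[0,0,0],1],
  [[0.1,1.5,0],[0,0,0],1],
  [[0.1,1.5,0],[0,0,0],1],
  [[0,0,0],[0,0,0],1],
  [[0,0,0],[0,0,0],1],
  [[0,0,0],[0,0,0],1],
])

```text
clock: 29.1
position: [0.5608, -0.1014, 0.1406]
eef_rot: [[0.066, 0.998, 0.0], [0.998, -0.066, -0.0], [-0.0, 0.0, -1.0]]
force: [-0.1, -1.3, -1.4]
gripper_width: 0.0545
```

```bash
python3 av.py 3
```

```text
29.2 [-1.9000e-01 -2.9000e-01 -1.5900e+00  1.0000e-02  0.0000e+00 -1.0000e-02
  5.6077e+02 -1.0138e+02  1.4066e+02] sd [0.3  0.69 0.22 0.03 0.05 0.01]
```

arm_command([
  [[0.1,0.5,0],[0,0,0],1],
  [[0,0.5,0],[0,0,0],1],
  [[0,0.5,0],[0,0,0],1],
  [[0,0.5,0],[0,0,0],1],
  [[0,0,0],[0,0,0],1],
  [[0,0,0],[0,0,0],1],
  [[0,0,0],[0,0,0],1],
  [[0,0,0],[0,0,0],1],
])

```text
clock: 30.0
position: [0.5609, -0.0994, 0.1406]
eef_rot: [[0.066, 0.998, 0.0], [0.998, -0.066, -0.0], [-0.0, 0.0, -1.0]]
force: [-0.4, 0.4, -1.6]
gripper_width: 0.0543
```

```bash
python3 av.py 2
```

```text
30.05 [-2.6000e-01  3.8000e-01 -1.3700e+00  1.0000e-02  0.0000e+00  1.0000e-02
  5.6089e+02 -9.9390e+01  1.4063e+02] sd [0.09 0.05 0.23 0.02 0.   0.04]
```

arm_command([
  [[0.1,0.4,0],[0,0,0],1],
  [[0,0.4,0],[0,0,0],1],
  [[0,0.4,0],[0,0,0],1],
  [[0,0,0],[0,0,0],1],
  [[0,0,0],[0,0,0],1],
  [[0,0,0],[0,0,0],1],
  [[0,0,0],[0,0,0],1],
  [[0,0,0],[0,0,0],1],
])

```text
clock: 30.85
position: [0.561, -0.0982, 0.1406]
eef_rot: [[0.066, 0.998, 0.0], [0.998, -0.066, -0.0], [-0.0, 0.0, -1.0]]
force: [-0.1, 0.1, -1.6]
gripper_width: 0.0546
```

```bash
python3 av.py 2
```

```text
30.9 [-1.6000e-01  3.6000e-01 -1.7600e+00  1.0000e-02  3.0000e-02 -0.0000e+00
  5.6098e+02 -9.8170e+01  1.4062e+02] sd [0.05 0.23 0.2  0.02 0.04 0.01]
```

Free so far. Add the small z slope and continue in small steps.

arm_command([
  [[0.1,0.4,0.1],[0,0,0],1],
  [[0,0.4,0],[0,0,0],1],
  [[0,0.4,0],[0,0,0],1],
  [[0,0,0],[0,0,0],1],
  [[0,0,0],[0,0,0],1],
  [[0,0,0],[0,0,0],1],
  [[0,0,0],[0,0,0],1],
  [[0,0,0],[0,0,0],1],
])

```text
clock: 31.7
position: [0.5611, -0.097, 0.1407]
eef_rot: [[0.066, 0.998, 0.0], [0.998, -0.066, -0.0], [-0.0, 0.0, -1.0]]
force: [0.9, -0.5, -1.0]
gripper_width: 0.055
```

```bash
python3 av.py 2
```

```text
31.75 [ 6.3000e-01 -3.0000e-02 -1.0500e+00  2.0000e-02  2.0000e-02  2.0000e-02
  5.6108e+02 -9.6980e+01  1.4071e+02] sd [0.3  0.44 0.09 0.   0.01 0.02]
```

arm_command([
  [[0.1,0.4,0],[0,0,0],1],
  [[0,0.4,0],[0,0,0],1],
  [[0,0.4,0],[0,0,0],1],
  [[0,0,0],[0,0,0],1],
  [[0,0,0],[0,0,0],1],
  [[0,0,0],[0,0,0],1],
  [[0,0,0],[0,0,0],1],
  [[0,0,0],[0,0,0],1],
])

```text
clock: 32.55
position: [0.5612, -0.0958, 0.1407]
eef_rot: [[0.066, 0.998, 0.0], [0.998, -0.066, -0.0], [0.0, 0.0, -1.0]]
force: [0.1, -0.8, -1.3]
gripper_width: 0.0546
```

```bash
python3 av.py 2
```

```text
32.6 [-2.5000e-01 -3.7000e-01 -1.2700e+00  3.0000e-02 -3.0000e-02  2.0000e-02
  5.6120e+02 -9.5760e+01  1.4073e+02] sd [0.36 0.4  0.05 0.03 0.04 0.  ]
```

arm_command([
  [[0.1,0.4,0],[0,0,0],1],
  [[0,0.4,0],[0,0,0],1],
  [[0,0.4,0],[0,0,0],1],
  [[0,0.3,0],[0,0,0],1],
  [[0,0,0],[0,0,0],1],
  [[0,0,0],[0,0,0],1],
  [[0,0,0],[0,0,0],1],
  [[0,0,0],[0,0,0],1],
])

```text
clock: 33.4
position: [0.5613, -0.0943, 0.1407]
eef_rot: [[0.066, 0.998, 0.0], [0.998, -0.066, -0.0], [-0.0, 0.0, -1.0]]
force: [0.0, -0.8, -1.9]
gripper_width: 0.0546
```

```bash
python3 av.py 2
```

```text
33.45 [-9.0000e-02 -7.0000e-02 -2.0500e+00 -0.0000e+00 -2.0000e-02  0.0000e+00
  5.6130e+02 -9.4280e+01  1.4074e+02] sd [0.1  0.72 0.15 0.01 0.03 0.04]
```

arm_command([
  [[0.1,0.4,0],[0,0,0],1],
  [[0,0.4,0],[0,0,0],1],
  [[0,0.4,0],[0,0,0],1],
  [[0,0.3,0],[0,0,0],1],
  [[0,0,0],[0,0,0],1],
  [[0,0,0],[0,0,0],1],
  [[0,0,0],[0,0,0],1],
  [[0,0,0],[0,0,0],1],
])

```text
clock: 34.25
position: [0.5614, -0.0928, 0.1407]
eef_rot: [[0.066, 0.998, 0.0], [0.998, -0.066, -0.0], [-0.0, 0.0, -1.0]]
force: [-0.7, 0.6, -0.7]
gripper_width: 0.0541
```

```bash
python3 av.py 2; python3 snap.py 8 scene 205,100,255,145
```

```text
34.3 [-8.0000e-02  3.2000e-01 -1.1600e+00 -1.0000e-02  2.0000e-02  1.0000e-02
  5.6139e+02 -9.2790e+01  1.4072e+02] sd [0.64 0.25 0.45 0.   0.   0.01]
34.3 [ 0.5614 -0.0928  0.1407] [ 0.56  0.06 -1.62] [-0.012  0.018  0.021] 0.05469753306269048
```

View pics/scene8.png

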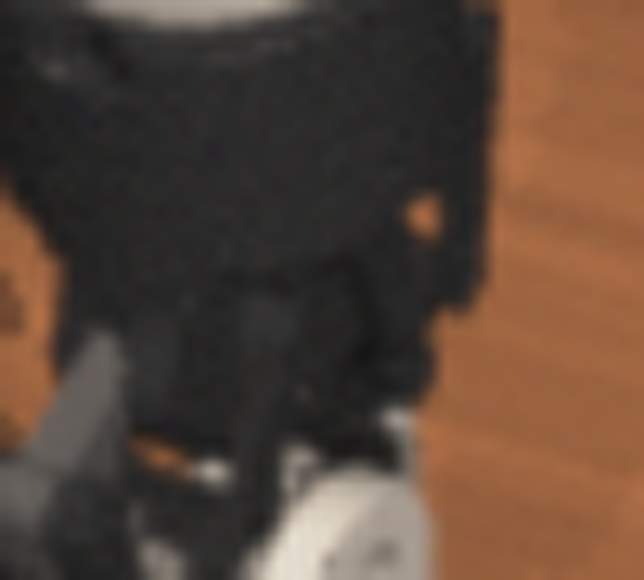

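```bash
python3 - <<'E'
from h import *
z=np.load("scene8.npz");p=z['p'][110:160,205:260,::-1]
cv2.imwrite("pics/s8b.png",cv2.resize(p,None,fx=11,fy=11,interpolation=cv2.INTER_CUBIC))
W=cloud("scene",z['d'])
# axis coord of pixels near collar axis
q=W[110:160,205:260].reshape(-1,3)
for r0,r1 in((0,8),(8,12),(18,27)):
    rr=np.hypot(q[:,0]-.562-.066*(q[:,1]+.087),q[:,2]-.1539);m=(rr>r0/1e3)&(rr<r1/1e3)&(q[:,1]>-.12)&(q[:,1]<-.06)
    print(r0,r1,m.sum(),np.percentile(q[m][:,1],[10,25,50,75,90]).round(4))
E
```

```text
Traceback (most recent call last):
IndexError: index -1 is out of bounds for axis 0 with size 0
```

View pics/s8b.png

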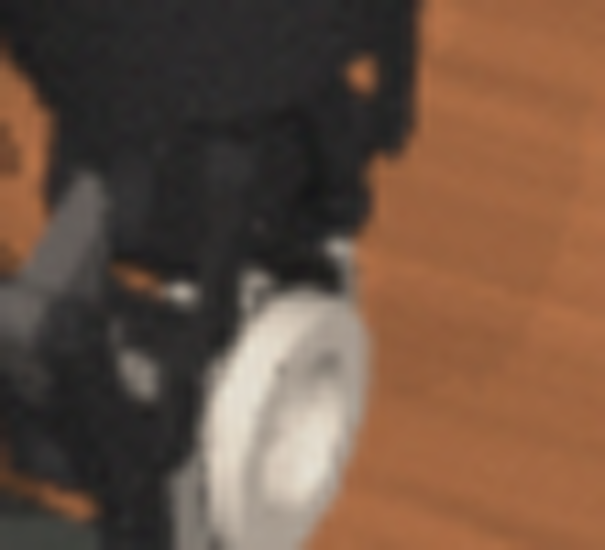

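arm_command([
  [[0.1,0.5,0.1],[0,0,0],1],
  [[0,0.5,0],[0,0,0],1],
  [[0,0.5,0],[0,0,0],1],
  [[0.1,0.5,0],[0,0,0],1],
  [[0,0.5,0],[0,0,0],1],
  [[0,0,0],[0,0,0],1],
  [[0,0,0],[0,0,0],1],
  [[0,0,0],[0,0,0],1],
])

```text
clock: 35.15
position: [0.5616, -0.0903, 0.1408]
eef_rot: [[0.066, 0.998, 0.0], [0.998, -0.066, -0.0], [-0.0, 0.0, -1.0]]
force: [0.7, 0.6, -1.2]
gripper_width: 0.0546
```

```bash
python3 av.py 2
```

```text
35.2 [ 2.8000e-01  3.7000e-01 -1.1800e+00  1.0000e-02  0.0000e+00  0.0000e+00
  5.6157e+02 -9.0260e+01  1.4081e+02] sd [0.38 0.26 0.02 0.01 0.02 0.01]
```

arm_command([
  [[0.1,0.5,0],[0,0,0],1],
  [[0,0.5,0],[0,0,0],1],
  [[0,0.5,0],[0,0,0],1],
  [[0.1,0.5,0],[0,0,0],1],
  [[0,0.5,0.1],[0,0,0],1],
  [[0,0.5,0],[0,0,0],1],
  [[0,0,0],[0,0,0],1],
  [[0,0,0],[0,0,0],1],
])

```text
clock: 36.0
position: [0.5618, -0.0873, 0.1409]
eef_rot: [[0.066, 0.998, 0.0], [0.998, -0.066, -0.0], [-0.0, 0.0, -1.0]]
force: [-0.2, 0.3, -1.4]
gripper_width: 0.055
```

```bash
python3 av.py 2
```

```text
36.05 [-2.4000e-01 -2.0000e-02 -1.1600e+00  2.0000e-02 -3.0000e-02  3.0000e-02
  5.6178e+02 -8.7260e+01  1.4091e+02] sd [0.06 0.31 0.19 0.03 0.02 0.03]
```

arm_command([
  [[0.1,0.7,0],[0,0,0],1],
  [[0,0.7,0],[0,0,0],1],
  [[0.1,0.7,0],[0,0,0],1],
  [[0,0.7,0.1],[0,0,0],1],
  [[0.1,0.7,0],[0,0,0],1],
  [[0,0.7,0],[0,0,0],1],
  [[0,0.7,0],[0,0,0],1],
  [[0,0,0],[0,0,0],1],
])

```text
clock: 36.85
position: [0.5621, -0.0823, 0.141]
eef_rot: [[0.065, 0.998, 0.0], [0.998, -0.065, 0.0], [0.0, 0.0, -1.0]]
force: [-0.7, -0.1, -1.0]
gripper_width: 0.0547
```

```bash
python3 av.py 2
```

```text
36.9 [ 9.0000e-02  2.0000e-02 -1.0300e+00  3.0000e-02  1.0000e-02 -3.0000e-02
  5.6208e+02 -8.2300e+01  1.4103e+02] sd [0.79 0.13 0.04 0.   0.01 0.02]
```

arm_command([
  [[0.1,2,0],[0,0,0],1],
  [[0.2,3,0],[0,0,0],1],
  [[0.2,3,0.1],[0,0,0],1],
  [[0.2,3,0],[0,0,0],1],
  [[0.2,3,0.1],[0,0,0],1],
  [[0.2,3,0.1],[0,0,0],1],
  [[0.2,3,0],[0,0,0],1],
  [[0,0,0],[0,0,0],1],
])

```text
clock: 37.7
position: [0.5634, -0.0619, 0.1413]
eef_rot: [[0.065, 0.998, 0.0], [0.998, -0.065, 0.0], [0.0, 0.0, -1.0]]
force: [0.9, -0.2, -1.2]
gripper_width: 0.0546
```

```bash
python3 av.py 2
```

```text
37.75 [ 1.9000e-01  9.0000e-02 -1.1500e+00  0.0000e+00  2.0000e-02  0.0000e+00
  5.6339e+02 -6.2030e+01  1.4134e+02] sd [0.74 0.26 0.04 0.03 0.02 0.02]
```

arm_command([
  [[0,25,2],[-0.0025,0,-0.01],1],
  [[0,40,5],[-0.0025,0,-0.01],1],
  [[0,43,5],[-0.0025,0,-0.01],1],
  [[-1,43,5],[-0.0025,0,-0.01],1],
  [[-1,43,4],[-0.0025,0,-0.01],1],
  [[-1,43,3],[-0.0025,0,-0.01],1],
  [[-1,40,0],[-0.0025,0,-0.01],1],
  [[-1,25,0],[-0.0025,0,-0.009],1],
])

```text
clock: 38.55
position: [0.5582, 0.2425, 0.1655]
eef_rot: [[0.142, 0.99, 0.0], [0.99, -0.142, -0.019], [-0.019, 0.003, -1.0]]
force: [0.6, -0.0, -1.9]
gripper_width: 0.0548
```

arm_command([
  [[0,15,0],[0,0,0],1],
  [[0,15,0],[0,0,0],1],
  [[0,8,0],[0,0,0],1],
  [[0,0,0],[0,0,0],1],
  [[0,0,0],[0,0,0],1],
  [[0,0,0],[0,0,0],1],
  [[0,0,0],[0,0,0],1],
  [[0,0,0],[0,0,0],1],
])

```text
clock: 39.35
position: [0.5585, 0.277, 0.1654]
eef_rot: [[0.145, 0.989, -0.001], [0.989, -0.145, -0.02], [-0.02, 0.002, -1.0]]
force: [-0.3, 0.2, -2.0]
gripper_width: 0.0543
```

```bash
python3 snap.py 9 scene 300,110,450,280 top 90,150,240,270
```

```text
39.35 [0.5585 0.277  0.1654] [-0.34  0.2  -1.98] [ 0.085 -0.01   0.018] 0.0543139415995512
```

View pics/scene9.png

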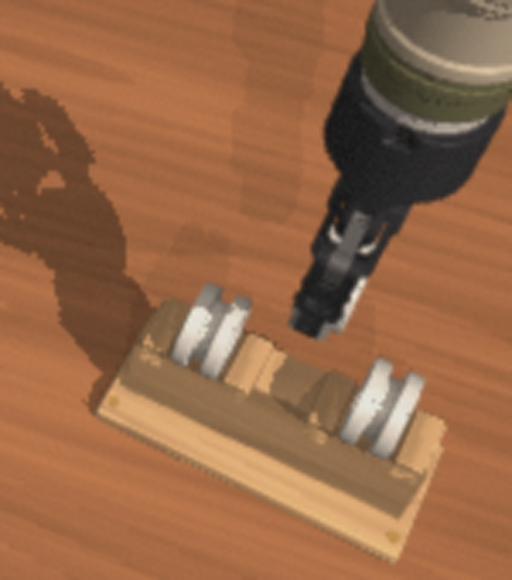

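View pics/top9.png

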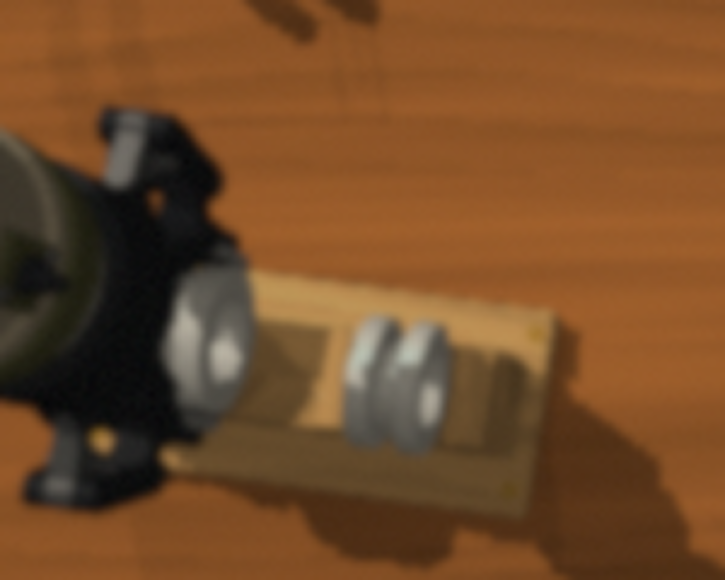

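```bash
cat > face.py <<'E'
from h import *
import sys
t=sys.argv[1];zc=float(sys.argv[2]);ax=np.array([.145,.989,0])
W=cloud("top",np.load(f"top{t}.npz")['d']).reshape(-1,3)
q=W[(abs(W[:,0]-.557)<.035)&(abs(W[:,1]-.27)<.04)&(abs(W[:,2]-zc)<.03)]
a=(q-np.array([.5585,.2795,0]))@ax
print(len(q),np.percentile(a,[1,5,25,50,75]).round(4))
rng=np.random.default_rng(0);best=0
for i in range(3000):
    u,b,c=q[rng.choice(len(q),3,replace=False)];n=np.cross(b-u,c-u);L=np.linalg.norm(n)
    if L<1e-5: continue
    n/=L;n*=np.sign(n[1])
    if n[1]<.9 or abs(n[2])>.2: continue
    k=abs((q-u)@n)<.0012
    if k.sum()>best:best=k.sum();bk=k
p=q[bk];c=p.mean(0);n=np.linalg.svd(p-c)[2][2];n*=np.sign(n[1])
print("face",best,c.round(4),n.round(3),p.min(0).round(4),p.max(0).round(4),"axial",((c-np.array([.5585,.2795,0]))@ax).round(4))
E
python3 face.py 9 .178
```

```text
530 [-0.0166 -0.0162 -0.0155 -0.0136 -0.0096]
face 223 [0.5594 0.2637 0.183 ] [ 0.13   0.991 -0.016] [0.5224 0.2597 0.1509] [0.5908 0.2695 0.2075] axial -0.0155
```

arm_command([
  [[0,0,-10],[0,0,0],1],
  [[0,0,-15],[0,0,0],1],
  [[0,0,-15],[0,0,0],1],
  [[0,0,-15],[0,0,0],1],
  [[0,0,-12],[0,0,0],1],
  [[0,0,-8],[0,0,0],1],
  [[0,0,0],[0,0,0],1],
  [[0,0,0],[0,0,0],1],
])

```text
clock: 40.25
position: [0.5585, 0.2777, 0.0905]
eef_rot: [[0.144, 0.99, -0.001], [0.989, -0.144, -0.02], [-0.02, 0.002, -1.0]]
force: [0.3, -0.1, -1.4]
gripper_width: 0.0545
```

```bash
python3 snap.py 10 scene 300,110,450,280 top 90,150,240,270; python3 face.py 10 .103
```

```text
40.25 [0.5585 0.2777 0.0905] [ 0.27 -0.1  -1.44] [ 0.034 -0.015 -0.007] 0.05447042653675907
495 [-0.0519 -0.0507 -0.0419 -0.0145 -0.0114]
face 166 [0.5575 0.265  0.107 ] [ 0.129  0.992 -0.004] [0.5243 0.2606 0.0744] [0.5911 0.2705 0.1328] axial -0.0145
```

View pics/top10.png

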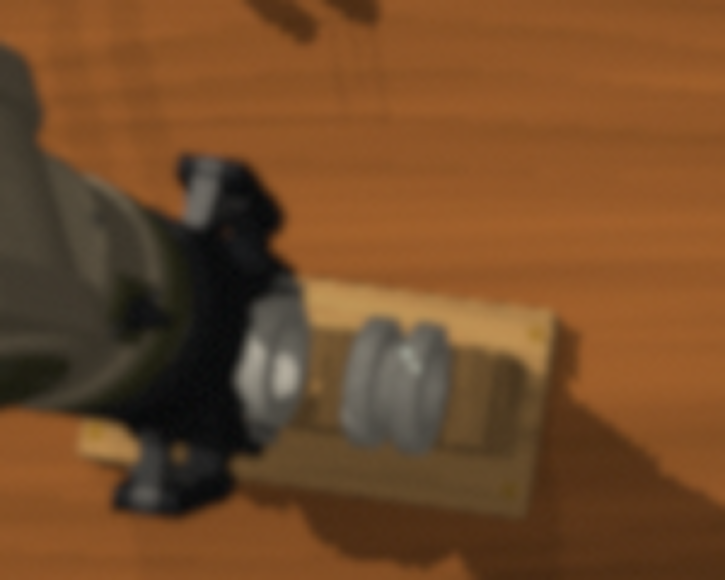

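View pics/scene10.png

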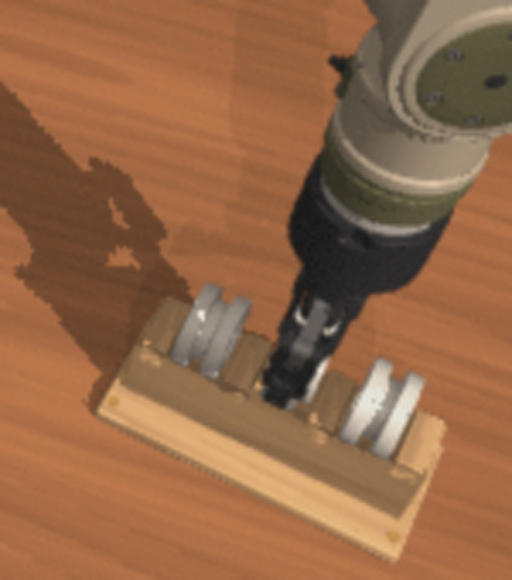

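arm_command([
  [[0.1,-0.8,-3],[0,0,0],1],
  [[0,0,-3],[0,0,0],1],
  [[0,0,-3],[0,0,0],1],
  [[0,0,-3],[0,0,0],1],
  [[0,0,-3],[0,0,0],1],
  [[0,0,-2],[0,0,0],1],
  [[0,0,0],[0,0,0],1],
  [[0,0,0],[0,0,0],1],
])

```text
clock: 41.15
position: [0.5585, 0.2768, 0.0733]
eef_rot: [[0.144, 0.99, -0.001], [0.989, -0.144, -0.02], [-0.02, 0.002, -1.0]]
force: [0.3, -0.5, -1.8]
gripper_width: 0.0543
```

```bash
python3 av.py 3
```

```text
41.25 [ 0.0000e+00  5.0000e-02 -1.5000e+00  3.0000e-02  2.0000e-02  0.0000e+00
  5.5854e+02  2.7686e+02  7.3370e+01] sd [0.27 0.43 0.19 0.03 0.01 0.  ]
```

arm_command([
  [[0,0,-0.4],[0,0,0],1],
  [[0,0,-0.4],[0,0,0],1],
  [[0,0,-0.4],[0,0,0],1],
  [[0,0,-0.4],[0,0,0],1],
  [[0,0,-0.4],[0,0,0],1],
  [[0,0,0],[0,0,0],1],
  [[0,0,0],[0,0,0],1],
  [[0,0,0],[0,0,0],1],
])

```text
clock: 42.05
position: [0.5585, 0.2769, 0.0716]
eef_rot: [[0.144, 0.99, -0.0], [0.989, -0.144, -0.02], [-0.02, 0.002, -1.0]]
force: [-0.9, -0.1, 2.1]
gripper_width: 0.0545
```

```bash
python3 av.py 3
```

```text
42.15 [-1.2800e+00 -4.7000e-01  2.8600e+00 -6.0000e-02  2.5000e-01 -2.0000e-02
  5.5855e+02  2.7689e+02  7.1630e+01] sd [0.29 0.51 0.54 0.02 0.01 0.03]
```

arm_command([
  [[-0.5,0,0],[0,0,0],1],
  [[-0.5,0,0],[0,0,0],1],
  [[0,0,0],[0,0,0],1],
  [[0,0,0],[0,0,0],1],
  [[0,0,0],[0,0,0],1],
  [[0,0,0],[0,0,0],1],
  [[0,0,0],[0,0,0],1],
  [[0,0,0],[0,0,0],1],
])

```text
clock: 42.95
position: [0.5575, 0.2768, 0.0713]
eef_rot: [[0.144, 0.99, -0.001], [0.989, -0.144, -0.02], [-0.02, 0.002, -1.0]]
force: [0.4, -0.8, -1.5]
gripper_width: 0.0546
```

```bash
python3 av.py 3; python3 snap.py 11 scene 350,190,420,250 top 110,190,210,270;  python3 face.py 11 .083
```

```text
43.05 [-2.8000e-01 -5.0000e-02 -1.7800e+00  5.0000e-02  1.0000e-02  3.0000e-02
  5.5750e+02  2.7683e+02  7.1310e+01] sd [0.48 0.65 0.48 0.04 0.03 0.04]
43.05 [0.5575 0.2769 0.0713] [-0.61 -0.12 -1.38] [ 0.106 -0.001  0.078] 0.05458028021066417
575 [-0.052  -0.0505 -0.0296 -0.0164 -0.0139]
face 149 [0.5592 0.2633 0.0859] [ 0.117  0.993 -0.005] [0.5237 0.2598 0.0532] [0.5897 0.2685 0.1127] axial -0.0159
```

View pics/top11.png

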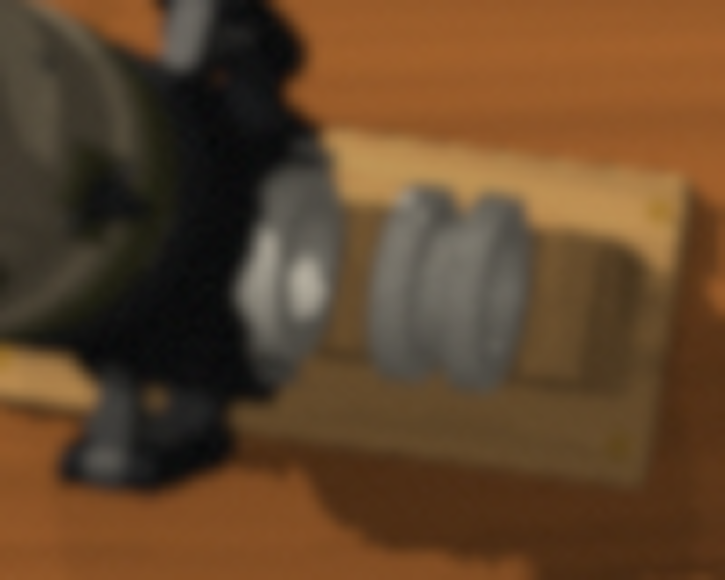

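View pics/scene11.png

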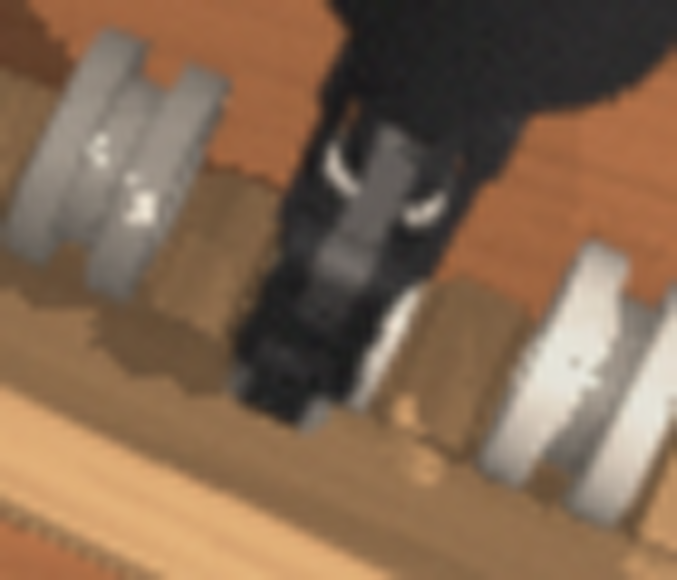

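arm_command([
  [[0,0,-0.2],[0,0,0],1],
  [[0,0,-0.2],[0,0,0],1],
  [[0,0,-0.2],[0,0,0],1],
  [[0,0,-0.2],[0,0,0],1],
  [[0,0,0],[0,0,0],1],
  [[0,0,0],[0,0,0],1],
  [[0,0,0],[0,0,0],1],
  [[0,0,0],[0,0,0],1],
])

```text
clock: 43.95
position: [0.5575, 0.2769, 0.0708]
eef_rot: [[0.144, 0.99, -0.0], [0.989, -0.144, -0.02], [-0.02, 0.002, -1.0]]
force: [-2.5, -0.1, 2.6]
gripper_width: 0.054
```

```bash
python3 av.py 3
```

```text
44.05 [-1.9400e+00 -2.4000e-01  3.3500e+00 -6.0000e-02  2.6000e-01 -3.0000e-02
  5.5754e+02  2.7689e+02  7.0780e+01] sd [0.43 0.09 0.54 0.02 0.06 0.01]
```

arm_command([
  [[-0.5,0,0],[0,0,0],1],
  [[-0.5,0,0],[0,0,0],1],
  [[-0.5,0,0],[0,0,0],1],
  [[0,0,-0.3],[0,0,0],1],
  [[0,0,-0.3],[0,0,0],1],
  [[0,0,-0.2],[0,0,0],1],
  [[0,0,0],[0,0,0],1],
  [[0,0,0],[0,0,0],1],
])

```text
clock: 44.85
position: [0.5567, 0.2768, 0.0703]
eef_rot: [[0.144, 0.99, 0.001], [0.989, -0.144, -0.02], [-0.02, 0.004, -1.0]]
force: [2.5, -2.0, 5.0]
gripper_width: 0.0548
```

```bash
python3 av.py 3
```

```text
44.95 [ 2.9100e+00 -1.5700e+00  4.9800e+00 -2.1000e-01 -5.0000e-01 -2.0000e-02
  5.5668e+02  2.7685e+02  7.0270e+01] sd [0.46 0.31 0.05 0.01 0.01 0.01]
```

arm_command([
  [[0.4,0,0],[0,0,0],1],
  [[0.4,0,0],[0,0,0],1],
  [[0,0,0],[0,0,0],1],
  [[0,0,0],[0,0,0],1],
  [[0,0,0],[0,0,0],1],
  [[0,0,0],[0,0,0],1],
  [[0,0,0],[0,0,0],1],
  [[0,0,0],[0,0,0],1],
])

```text
clock: 45.75
position: [0.5567, 0.2768, 0.0702]
eef_rot: [[0.144, 0.99, -0.0], [0.989, -0.144, -0.02], [-0.02, 0.002, -1.0]]
force: [1.2, -0.3, 7.1]
gripper_width: 0.0546
```

```bash
python3 av.py 3
```

```text
45.85 [ 1.0800e+00 -1.1200e+00  6.6500e+00 -2.4000e-01 -2.1000e-01  0.0000e+00
  5.5675e+02  2.7685e+02  7.0240e+01] sd [0.07 0.68 0.4  0.04 0.03 0.03]
```

arm_command([
  [[0.2,0,0.3],[0,0,0],1],
  [[0,0,0],[0,0,0],1],
  [[0,0,0],[0,0,0],-0.35],
  [[0,0,0],[0,0,0],-0.4],
  [[0,0,0],[0,0,0],-0.45],
  [[0,0,0],[0,0,0],-0.55],
  [[0,0,0],[0,0,0],-0.7],
  [[0,0,0],[0,0,0],-0.7],
])

```text
clock: 46.65
position: [0.5568, 0.2768, 0.0699]
eef_rot: [[0.144, 0.99, -0.001], [0.989, -0.144, -0.02], [-0.02, 0.002, -1.0]]
force: [0.2, 0.4, 0.6]
gripper_width: 0.0728
```

```bash
python3 av.py 2;  python3 snap.py 12 scene 350,190,420,250 top 110,190,210,270
```

```text
46.7 [ 2.9000e-01  3.7000e-01  1.8000e-01  1.0000e-02 -0.0000e+00  0.0000e+00
  5.5688e+02  2.7684e+02  6.9910e+01] sd [0.04 0.02 0.46 0.01 0.03 0.  ]
46.7 [0.5569 0.2768 0.0699] [ 0.33  0.39 -0.28] [0.001 0.028 0.003] 0.07305947865134933
```

View pics/top12.png

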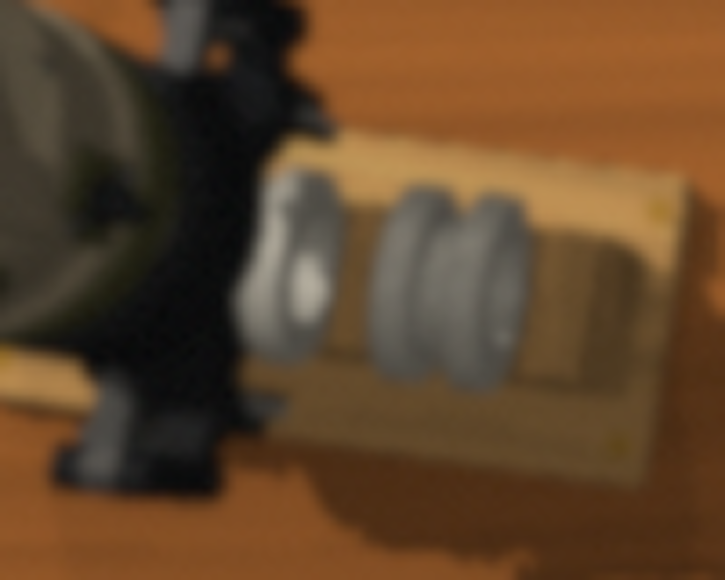

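View pics/scene12.png

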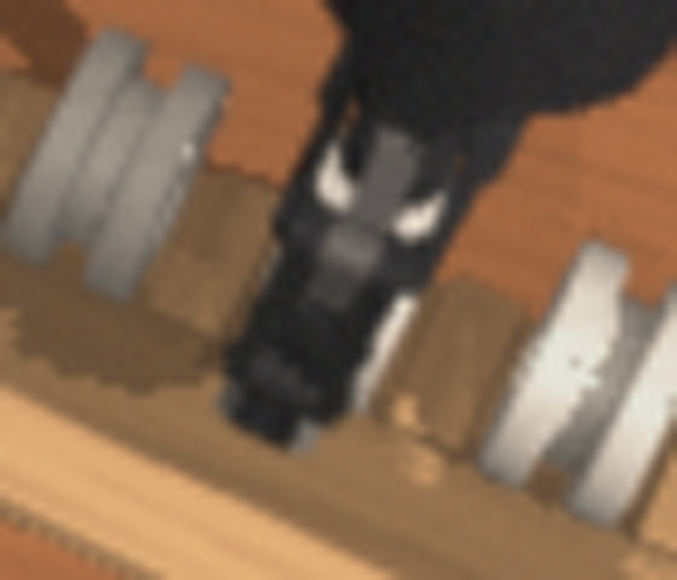

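Released, the reel sits in the vee. Open fully and rise straight up.

arm_command([
  [[0,0,0],[0,0,0],-1],
  [[0,0,0],[0,0,0],-1],
  [[0,0,3],[0,0,0],-1],
  [[0,0,5],[0,0,0],-1],
  [[0,0,8],[0,0,0],-1],
  [[0,0,12],[0,0,0],-1],
  [[0,0,15],[0,0,0],-1],
  [[0,0,15],[0,0,0],-1],
])

```text
clock: 47.6
position: [0.5572, 0.2769, 0.1296]
eef_rot: [[0.144, 0.99, 0.0], [0.989, -0.144, -0.02], [-0.02, 0.003, -1.0]]
force: [-0.7, 0.4, -0.2]
gripper_width: 0.0852
```

arm_command([
  [[0,0,20],[0,0,0],-1],
  [[-10,0,20],[0,0,0],-1],
  [[-25,0,15],[0,0,0],-1],
  [[-25,0,5],[0,0,0],-1],
  [[-25,0,0],[0,0,0],-1],
  [[-25,0,0],[0,0,0],-1],
  [[-15,0,0],[0,0,0],-1],
  [[0,0,0],[0,0,0],-1],
])

```text
clock: 48.4
position: [0.4303, 0.2769, 0.1895]
eef_rot: [[0.143, 0.99, -0.0], [0.99, -0.143, -0.02], [-0.019, 0.003, -1.0]]
force: [1.2, 0.5, -0.5]
gripper_width: 0.0854
```

```bash
python3 snap.py 13 scene 0,0,512,384 top 0,0,512,384; python3 - <<'E'
from fit import *
for n in("scene","top"):
    W=cloud(n,np.load(n+"13.npz")['d']).reshape(-1,3)
    m=(W[:,2]>.135)&(W[:,2]<.2)&(W[:,1]>-.23)&(W[:,1]<-.105)&(abs(W[:,0]-.553)<.03)
    q,ym,e=rodfit(W[m],.007);print(n,m.sum(),q.round(4),[(round(q[0]+q[1]*(y-ym),4),round(q[2]+q[3]*(y-ym),4)) for y in(-.2,-.1)])
    for y0 in(.224,.28,.335):
        q=W[(abs(W[:,0]-.558)<.045)&(abs(W[:,1]-y0)<.024)&(W[:,2]>.076)&(W[:,2]<.12)]
        def f(v):
            d=np.array([v[3],1,v[4]]);d/=np.linalg.norm(d)
            t=q-v[:3];ax=t@d;rad=np.linalg.norm(t-np.outer(ax,d),axis=1);e1=rad-.028;e2=abs(ax)-.015
            e=np.where(abs(e1)<abs(e2),e1,e2);return np.where((abs(ax)<.0055)&(abs(rad-.02)<abs(e)),rad-.02,e)
        b=None
        for s0 in(-.006,-.003,0,.003,.006):
            s=least_squares(f,[.558+.145*(y0-.28),y0+s0,.082,.145,0],loss='soft_l1',f_scale=.001,x_scale=[.01,.01,.01,.1,.1])
            if b is None or s.cost<b.cost:b=s
        print(n,y0,len(q),b.x.round(4),abs(b.fun).mean().round(5))
    W0=np.load(n+"0.npz")['p'];W1=np.load(n+"13.npz")['p'];
E
```

```text
48.4 [0.4303 0.2769 0.1895] [ 1.21  0.47 -0.54] [ 0.027 -0.031  0.016] 0.08543924383386176
scene 314 [ 0.5589  0.0018  0.1562 -0.0746] [(np.float64(0.5589), np.float64(0.1588)), (np.float64(0.559), np.float64(0.1513))]
scene 0.224 341 [ 0.5488  0.2252  0.0821  0.1581 -0.0089] 0.00099
scene 0.28 342 [0.5573 0.2805 0.0823 0.1459 0.0169] 0.00096
scene 0.335 374 [ 0.5657  0.3358  0.0823  0.1582 -0.0061] 0.00085
top 513 [0.5569 0.0722 0.1524 0.0137] [(np.float64(0.5546), np.float64(0.152)), (np.float64(0.5618), np.float64(0.1534))]
top 0.224 441 [5.498e-01 2.237e-01 8.180e-02 1.453e-01 4.000e-04] 0.0009
top 0.28 457 [0.558  0.2783 0.0819 0.1395 0.0098] 0.0009
top 0.335 465 [0.5666 0.3341 0.0821 0.1708 0.0283] 0.00096
```

View pics/top13.png

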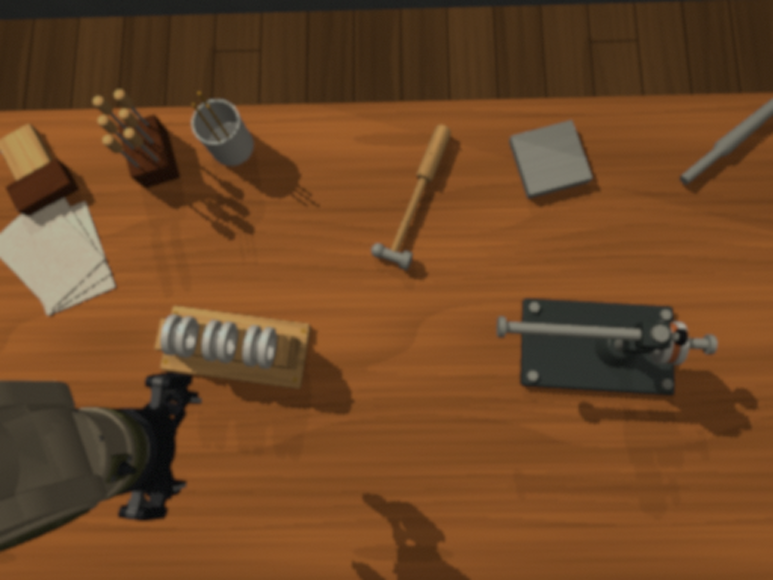

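View pics/scene13.png

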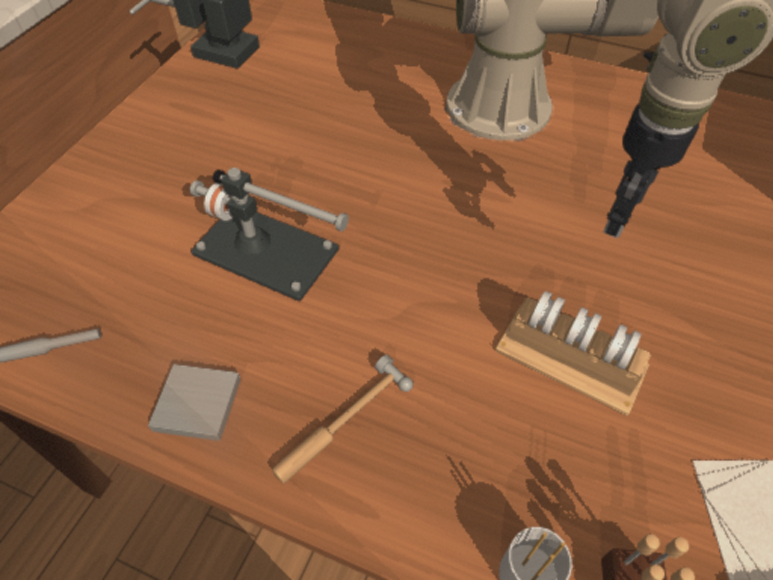

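```bash
python3 - <<'E'
from fit import *
for n in("scene","top"):
  for t in("0","13"):
    W=cloud(n,np.load(n+t+".npz")['d']).reshape(-1,3)
    m=(W[:,2]>.12)&(W[:,2]<.2)&(W[:,1]>-.195)&(W[:,1]<-.105)&(abs(W[:,0]-.55)<.04)
    q,ym,e=rodfit(W[m],.007);print(n,t,m.sum(),e.round(5),[(round(q[0]+q[1]*(y-ym),4),round(q[2]+q[3]*(y-ym),4)) for y in(-.2,-.1)])
E
```

```text
scene 0 229 0.00088 [(np.float64(0.5542), np.float64(0.1524)), (np.float64(0.5608), np.float64(0.1536))]
scene 13 229 0.00091 [(np.float64(0.5536), np.float64(0.1528)), (np.float64(0.5611), np.float64(0.1535))]
top 0 373 0.00082 [(np.float64(0.5549), np.float64(0.1516)), (np.float64(0.5615), np.float64(0.1537))]
top 13 369 0.00077 [(np.float64(0.5546), np.float64(0.1518)), (np.float64(0.5618), np.float64(0.1535))]
```

The spindle hasn't moved, and the reel is seated level in the middle place. Handing in.

```bash
python3 -c "
from cell import *
print(hand_in())"
```

```text
the job is handed in; nothing more can be done
None
```

The empty reel is off the upper spindle and lying in the rack's middle place, between the other two reels; I handed the job in at about 48 s of the 72 s.

I gripped the reel across its flanges and drew it along to the collar. There I found the collar's centre with light touches up, down and to both sides, at most about 2.5 N above the reel's weight. The reel then passed over the collar with no contact I could measure. I lowered it into the vee by feel, shifting it about 1.7 mm in x to centre it. It pressed with at most about 8 N before I released it and drew clear.

**Last checks (both cameras):**
- **Reel:** its centre came out at z = 82 mm, against 81.6 mm when seated, and within about 1 mm of the place's middle. It lies along the trough; the fits gave a tilt of 0.01–0.02 rad, which is within their noise.
- **Spindle:** it lies within 0.6 mm of where it started, again within noise.
- **Other reels:** they are where they were, within the fits' noise of 1 mm.
- **Hammer:** by eye it has not moved; I did not measure it.

**What disagreed or failed:**
- The scene camera reads y about 2 mm higher than the top camera.
- The up-and-down touches gave 8.6 mm of travel at the collar where 7.6 mm was expected. The sideways touches gave 7.6 mm.
- One late spindle fit from the scene camera was clearly wrong, apparently because its selection box took in other points. Repeating it with the original selection agreed with the first measurement.

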